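Level the telescoping rest and load the stage drive screws

TASK

Get the screw rest ready for a run-out check: twist the white knob of the telescoping rest to unlock it, slide it up to the notch that brings its slots level with those of the fixed rest, and twist it fully back to lock. Only then lay every stage drive screw from the mat across the two rests, one to a pair of facing slots, with both journals fully home on the slot floors. Leave the other parts on the slab where they are.

Things in the scene. Friction and masses are not known exactly. Their poses are not given: they have to be found in the camera images.
- fixed_rest: Fixed rest: upright steel plate with a slotted bar (260 mm long, 10 mm thick) on top. Six open slots, centres -115, -69, -23, +23, +69, +115 mm from the bar's middle; each 16 mm deep with a flat floor, 10 mm wide, the upper 8 mm flaring to 18 mm at the mouth. Axes as fixed_saddle; origin 135 mm below the slot floors.
- fixed_saddle (a point): Middle of the fixed rest's bar at the axis height of a fully home screw: 4 mm over the slot floors, 12 mm under the tooth tops. Axes: x along the bar (row of slots), y along a loaded screw, away from the telescoping rest, z up. The slot floors are 125 to 145 mm above the slab, different from start to start.
- rest_saddle (a point): The same point on the identical slotted bar of the telescoping rest. When locked, that bar is parallel to the fixed one, 116 mm from it (centre plane to centre plane) to -y of fixed_saddle, slot facing slot, and the axes agree; they turn with the bar. It rises from a 40 mm square grey column; all on a dark fixed base plate, 260 x 190 x 12 mm.
- rest_grip (a point): Grip point of the white nylon knob on the telescoping rest, on its vertical axis, 36 mm above rest_saddle. The knob has two flats, 18 mm apart (along the bar, this point's x axis); 32 mm the other way; its top is 10 mm above this point, the tooth tops of the bar beside it 24 mm below. The axes turn with the knob.
- rest_slide (a joint): Extension of the telescoping rest, m, 0 (fully in, as found) to 0.055; larger is higher. It locks in notches every 0.004 (0, 0.004, 0.008, ..); level with the fixed rest, to the nearest notch, somewhere in 0.024 to 0.046. Unlocked, it slides with about 6 N of friction and stays where left with its own 0.36 kg, but sinks under loaded screws.
- rest_twist (a joint): Twist of the inner section (knob and slotted bar together) about the vertical, rad, 0 to 0.9, a stop at each end. Counter-clockwise seen from above unlocks: it slides freely past 0.6 and stays where left. 0 (bar parallel to the fixed bar, as found) is locked: a lug sits between two teeth in the column. If twisted back half-way between notches, the lug meets a tooth: shift 2 mm up or down.
- screw1: Stage drive screw, 148 mm long, on a fixed black rubber mat 4 mm thick: steel rod 12 mm thick over the middle 96 mm, journals 8 mm thick, 26 mm long, at both ends, square bronze nut block in the middle, 36 mm long, 22 x 22 mm, fast on the rod. About 0.22 kg, both ends alike. Origin at its centre on the axis; x along the screw, y and z square to the nut's flats. Lies on a nut face. May be absent.
- screw1_a (a point): Middle of the bearing length of the journal at the -x end of screw1, on the axis 58 mm from the screw's centre; this is what lies in a slot.
- screw1_b (a point): Middle of the bearing length of the journal at the +x end of screw1, on the axis 58 mm from the screw's centre; this is what lies in a slot.
- screw2: Stage drive screw, 148 mm long, on a fixed black rubber mat 4 mm thick: steel rod 12 mm thick over the middle 96 mm, journals 8 mm thick, 26 mm long, at both ends, square bronze nut block in the middle, 36 mm long, 22 x 22 mm, fast on the rod. About 0.22 kg, both ends alike. Origin at its centre on the axis; x along the screw, y and z square to the nut's flats. Lies on a nut face. May be absent.
- screw2_a (a point): Middle of the bearing length of the journal at the -x end of screw2, on the axis 58 mm from the screw's centre; this is what lies in a slot.
- screw2_b (a point): Middle of the bearing length of the journal at the +x end of screw2, on the axis 58 mm from the screw's centre; this is what lies in a slot.
- screw3: Stage drive screw, 148 mm long, on a fixed black rubber mat 4 mm thick: steel rod 12 mm thick over the middle 96 mm, journals 8 mm thick, 26 mm long, at both ends, square bronze nut block in the middle, 36 mm long, 22 x 22 mm, fast on the rod. About 0.22 kg, both ends alike. Origin at its centre on the axis; x along the screw, y and z square to the nut's flats. Lies on a nut face. May be absent.
- screw3_a (a point): Middle of the bearing length of the journal at the -x end of screw3, on the axis 58 mm from the screw's centre; this is what lies in a slot.
- screw3_b (a point): Middle of the bearing length of the journal at the +x end of screw3, on the axis 58 mm from the screw's centre; this is what lies in a slot.
- screw4: Stage drive screw, 148 mm long, on a fixed black rubber mat 4 mm thick: steel rod 12 mm thick over the middle 96 mm, journals 8 mm thick, 26 mm long, at both ends, square bronze nut block in the middle, 36 mm long, 22 x 22 mm, fast on the rod. About 0.22 kg, both ends alike. Origin at its centre on the axis; x along the screw, y and z square to the nut's flats. Lies on a nut face. May be absent.
- screw4_a (a point): Middle of the bearing length of the journal at the -x end of screw4, on the axis 58 mm from the screw's centre; this is what lies in a slot.
- screw4_b (a point): Middle of the bearing length of the journal at the +x end of screw4, on the axis 58 mm from the screw's centre; this is what lies in a slot.
- screw5: Stage drive screw, 148 mm long, on a fixed black rubber mat 4 mm thick: steel rod 12 mm thick over the middle 96 mm, journals 8 mm thick, 26 mm long, at both ends, square bronze nut block in the middle, 36 mm long, 22 x 22 mm, fast on the rod. About 0.22 kg, both ends alike. Origin at its centre on the axis; x along the screw, y and z square to the nut's flats. Lies on a nut face. May be absent.
- screw5_a (a point): Middle of the bearing length of the journal at the -x end of screw5, on the axis 58 mm from the screw's centre; this is what lies in a slot.
- screw5_b (a point): Middle of the bearing length of the journal at the +x end of screw5, on the axis 58 mm from the screw's centre; this is what lies in a slot.
- heat_sink: Copper finned heat sink, 50 x 50 x 30 mm, loose bystander; origin at the centre of its underside.
- lamp_socket: Black round lamp socket, 38 mm across its foot, 42 mm tall, loose bystander; origin at the centre of its underside.
- light_guide: Aluminium fibre optic guide: a 16 mm tube 135 mm long in a 30 x 24 x 24 mm clamp block, loose bystander; origin at the centre of the underside of the block.
Mind the look-alikes: they are no part of the job. What is shaped like the screw1 but orange or red is not meant.

How it is judged:
On the way, in this order (a step that is already met when the one before it is completed fails the run):
1. the telescoping rest is unlocked: its knob is twisted more than 0.6 rad (about 35 degrees) from the locked stop (value of joint rest_twist above 0.6 rad), for 0.1 s.
2. the telescoping rest is level with the fixed rest within 3.5 mm and twisted back to locked (within 0.08 rad of the stop), with no screw lying on the rests yet (z of rest_saddle in the frame of fixed_saddle between -0.0035 and 0.0035 m and value of joint rest_twist below 0.08 rad and height (world z) of each of screw1, screw2, screw3, screw4, screw5 below 0.1 m), for 0.2 s.
3. every screw lies home in a pair of facing slots, with the telescoping rest still level and locked (z of rest_saddle in the frame of fixed_saddle between -0.0035 and 0.0035 m and value of joint rest_twist below 0.08 rad and ((x of screw1_a in the frame of fixed_saddle between -0.125 and 0.125 m and y of screw1_a in the frame of fixed_saddle between -0.012 and 0.012 m and z of screw1_a in the frame of fixed_saddle between -0.004 and 0.003 m and x of screw1_b in the frame of rest_saddle between -0.125 and 0.125 m and y of screw1_b in the frame of rest_saddle between -0.012 and 0.012 m and z of screw1_b in the frame of rest_saddle between -0.004 and 0.003 m) or (x of screw1_b in the frame of fixed_saddle between -0.125 and 0.125 m and y of screw1_b in the frame of fixed_saddle between -0.012 and 0.012 m and z of screw1_b in the frame of fixed_saddle between -0.004 and 0.003 m and x of screw1_a in the frame of rest_saddle between -0.125 and 0.125 m and y of screw1_a in the frame of rest_saddle between -0.012 and 0.012 m and z of screw1_a in the frame of rest_saddle between -0.004 and 0.003 m)) and angle between the x axis of each of screw1, screw2, screw3, screw4, screw5 and the y axis of fixed_saddle, either way round below 0.08 rad and linear speed of each of screw1, screw2, screw3, screw4, screw5 below 0.02 m/s and ((x of screw2_a in the frame of fixed_saddle between -0.125 and 0.125 m and y of screw2_a in the frame of fixed_saddle between -0.012 and 0.012 m and z of screw2_a in the frame of fixed_saddle between -0.004 and 0.003 m and x of screw2_b in the frame of rest_saddle between -0.125 and 0.125 m and y of screw2_b in the frame of rest_saddle between -0.012 and 0.012 m and z of screw2_b in the frame of rest_saddle between -0.004 and 0.003 m) or (x of screw2_b in the frame of fixed_saddle between -0.125 and 0.125 m and y of screw2_b in the frame of fixed_saddle between -0.012 and 0.012 m and z of screw2_b in the frame of fixed_saddle between -0.004 and 0.003 m and x of screw2_a in the frame of rest_saddle between -0.125 and 0.125 m and y of screw2_a in the frame of rest_saddle between -0.012 and 0.012 m and z of screw2_a in the frame of rest_saddle between -0.004 and 0.003 m)) and ((x of screw3_a in the frame of fixed_saddle between -0.125 and 0.125 m and y of screw3_a in the frame of fixed_saddle between -0.012 and 0.012 m and z of screw3_a in the frame of fixed_saddle between -0.004 and 0.003 m and x of screw3_b in the frame of rest_saddle between -0.125 and 0.125 m and y of screw3_b in the frame of rest_saddle between -0.012 and 0.012 m and z of screw3_b in the frame of rest_saddle between -0.004 and 0.003 m) or (x of screw3_b in the frame of fixed_saddle between -0.125 and 0.125 m and y of screw3_b in the frame of fixed_saddle between -0.012 and 0.012 m and z of screw3_b in the frame of fixed_saddle between -0.004 and 0.003 m and x of screw3_a in the frame of rest_saddle between -0.125 and 0.125 m and y of screw3_a in the frame of rest_saddle between -0.012 and 0.012 m and z of screw3_a in the frame of rest_saddle between -0.004 and 0.003 m)) and ((x of screw4_a in the frame of fixed_saddle between -0.125 and 0.125 m and y of screw4_a in the frame of fixed_saddle between -0.012 and 0.012 m and z of screw4_a in the frame of fixed_saddle between -0.004 and 0.003 m and x of screw4_b in the frame of rest_saddle between -0.125 and 0.125 m and y of screw4_b in the frame of rest_saddle between -0.012 and 0.012 m and z of screw4_b in the frame of rest_saddle between -0.004 and 0.003 m) or (x of screw4_b in the frame of fixed_saddle between -0.125 and 0.125 m and y of screw4_b in the frame of fixed_saddle between -0.012 and 0.012 m and z of screw4_b in the frame of fixed_saddle between -0.004 and 0.003 m and x of screw4_a in the frame of rest_saddle between -0.125 and 0.125 m and y of screw4_a in the frame of rest_saddle between -0.012 and 0.012 m and z of screw4_a in the frame of rest_saddle between -0.004 and 0.003 m)) and ((x of screw5_a in the frame of fixed_saddle between -0.125 and 0.125 m and y of screw5_a in the frame of fixed_saddle between -0.012 and 0.012 m and z of screw5_a in the frame of fixed_saddle between -0.004 and 0.003 m and x of screw5_b in the frame of rest_saddle between -0.125 and 0.125 m and y of screw5_b in the frame of rest_saddle between -0.012 and 0.012 m and z of screw5_b in the frame of rest_saddle between -0.004 and 0.003 m) or (x of screw5_b in the frame of fixed_saddle between -0.125 and 0.125 m and y of screw5_b in the frame of fixed_saddle between -0.012 and 0.012 m and z of screw5_b in the frame of fixed_saddle between -0.004 and 0.003 m and x of screw5_a in the frame of rest_saddle between -0.125 and 0.125 m and y of screw5_a in the frame of rest_saddle between -0.012 and 0.012 m and z of screw5_a in the frame of rest_saddle between -0.004 and 0.003 m))), for 0.2 s.
At the end, for the whole second after the job is handed in: Rests level within 3.5 mm; knob within 0.08 rad of the locked stop; every screw present at rest in a pair of facing slots, square to the bars within 0.08 rad, each journal's middle within 12 mm of its bar's centre plane and at most 3 mm above fully home (all of step 3); the robot touches nothing.
It fails at once if the heat sink is moved by more than 20 mm (distance of heat_sink from where it was at the start of the episode above 0.02 m).
It fails at once if the lamp socket is moved by more than 20 mm (distance of lamp_socket from where it was at the start of the episode above 0.02 m).
It fails at once if the light guide is moved by more than 20 mm (distance of light_guide from where it was at the start of the episode above 0.02 m).
Of screw1, screw2, screw3, screw4, screw5 only 3 to 5 are there at a start; the rules pass over those that are not, and their reading is None.
At some moment in a run one of screw1, screw2, screw3, screw4, screw5 may be knocked a few centimetres aside while the robot is not near it.
Once in a run the grip may slacken for a moment while it holds something.
It also fails if it takes over 210 s, if anything falls off the work surface, if the arm or the gripper's body presses on something with over 40 N, if the wrist force passes 120 N, or if a joint passes its speed limit or range.

ROBOT

A 7-joint arm with a two-finger parallel gripper is mounted at the origin on the work surface. World frame = base frame: x ahead of the robot, y to its left, z up, the work surface at z = 0. Lengths are in m, angles in rad, forces in N, time in s.
With the tool pointing down it reaches from about 0.4 to 0.9 m from the base axis. Payload 5.5 kg.
Tool frame: the origin (TCP) lies at the very end of the fingers, on their centre line; the grasp point (between the pads) lies 19 mm behind it; z points along the fingers, x is the direction in which the jaws open and shut, and the axes are right-handed (so a half turn about z gives the same grasp; the last joint's range is limited). The gripper opens to 85 mm and grips with 20 to 120 N. Pads are 22 mm wide; open, the fingers measure 114 mm over their backs; the gripper's body (76 mm by 85 mm) begins 54 mm behind the grasp point. The pads swing forward as they close: fully open they stand 13 mm farther back than shut.
Start: joints at [-0.868, 0.501, -0.427, 1.55, 0.221, 1.138, -0.21], TCP at [0.277, 0.588, 0.209] pointing down, gripper open.
Joint ranges: [-2.88, 2.88], [-0.31, 2.03], [-1.54, 1.56], [0.2, 2.42], [-1.41, 4.55], [0.19, 2.02], [-2.57, 2.57]. Speed limits (rad/s): [2.57, 2.57, 3.14, 3.14, 3.14, 3.14, 3.14].

INTERFACE

Orientations are given as a unit quaternion [w, x, y, z].
In Python, from bench import manip gives the robot as it stands.
- The arm moves only by the tool move_arm, never from a script. Its argument "plan" is a list of rows, each a list of 4 numbers: the shift along the tool's x, y, z in m, then the turn about the tool's z in degrees. A call has 1 to 12 rows; each row shifts and turns the commanded pose from where the row before left it, along the tool's axes as they then stand; what a row does not reach is not made up. A row lasts 1/10 s, in which the tool goes at most 50 mm and 8.59 degrees, less where a joint would pass 70% of its speed; a pose out of reach is approached as far as the arm can. A call is refused whole if a number of a shift passes 0.05 or a number of a turn 8.59, either way. A call with a gripper value outside its range is refused whole. "claw" is the finger opening in m, from 0 to 0.0854, set as the call begins (left out, the last holds). The fingers move at their own pace and stop on an object; "force" is the grip in N (left out, the last holds). Time passes only in rows, so rows that do not move let the fingers close. It gives the time, the measured TCP pose, the force and the opening at its end, in the units of the state.
- manip.sense(): the state, without advancing time (a new reading comes with each control period).
- manip.get_image(name): name is "side" or "top" or "wrist"; returns the picture (384x512x3 uint8, red, green, blue); there is no depth.
- manip.get_calibration(name): a dict with "mtx" (3x3 intrinsics, pixels), "R" (3x3) and "t" (3): a world point X has camera coordinates R X + t. Camera axes: x right, y down, z forward; pixel columns grow to the right and rows downward; lengths in m; the calibration is good to about 2 mm. The wrist camera is an equidistant fisheye: a pixel r from the principal point sees the ray r / f radians off the axis. A picture is of the moment at which its call begins: read the wrist's pose just before it. get_calibration takes no time and is no camera call; for the wrist camera it gives the pose at the moment of the call.
- manip.sign_off(): hands the job in, once; it reports no verdict.
The state is a dict: "time": time; "qpos": joint angles; "joint_vel": joint speeds; "joint_efforts": joint torques, N m; "tool_pos": TCP position; "tool_rot": TCP orientation; "force": force on the tool from outside, world axes, zero at the start; "moment": the same for the moment, N m; "finger_gap": finger opening in m.
Only numpy, scipy, OpenCV 4.12 (cv2) and the standard library are available. Lean on these libraries where they do the work, as an engineer would, in place of code of your own. Each camera call takes 0.05 s, during which the arm holds its last target.

## Working session

There is one attempt and no reset: what is moved stays moved. The work goes in short steps, Python scripts to look and compute and a tool call to move; the robot and the scene stay as the last step left them, time stands still between calls to the robot, and variables do not carry over. Pictures are saved under pics/ and viewed, and the job is handed in when it is done.

Besides the shell and the picture viewer there is one more tool, called as a command line: name --pt "numbers of a row" for each row, then --argument value for the rest. move_arm: Moves the arm, as the interface text tells. Its arguments: {"type":"object","properties":{"plan":{"type":"array"},"claw":{"type":"number"},"force":{"type":"number"}},"required":["plan"]}

```bash
ls; mkdir -p pics; cat > h.py <<'E'
import numpy as np, cv2
from bench import manip
def snap(name,fn):
    im=manip.get_image(name); cv2.imwrite('pics/'+fn,im[:,:,::-1]); return im
E
python3 - <<'E'
from h import *
s=manip.sense(); print(s)
for n in ['side','top','wrist']:
    print(n,manip.get_calibration(n)); snap(n,n+'0.png')
E
```

```text
pics
{'time': 0.0, 'qpos': array([-0.86784146,  0.50184995, -0.42671589,  1.55145784,  0.22083297,
        1.13830223, -0.21026291]), 'joint_vel': array([ 0.00134064,  0.00058775,  0.00085841,  0.00251887, -0.00137877,
        0.00010442,  0.00165145]), 'joint_efforts': array([-6.46111346e-06, -5.69526851e+01, -5.81615254e+00, -2.80940723e+01,
        1.06839580e-02,  1.19454955e-02,  2.93589153e-05]), 'tool_pos': array([0.27649313, 0.58744224, 0.20784817]), 'tool_rot': array([ 5.25251386e-04,  8.44298207e-01,  5.35872723e-01, -8.28637851e-04]), 'force': array([-0.28286233, -0.36271571, -0.04940777]), 'moment': array([ 0.06581642,  0.00220796, -0.06280767]), 'finger_gap': 0.08528865958682305}
side {'mtx': array([[382.17275779,   0.        , 257.53508337],
       [  0.        , 382.17275779, 191.44660005],
       [  0.        ,   0.        ,   1.        ]]), 'R': array([[ 0.99573173, -0.09020057, -0.01954955],
       [-0.07082493, -0.6109483 , -0.78849604],
       [ 0.05917902,  0.78651512, -0.61472905]]), 't': array([-0.4847992 ,  0.12544524,  1.26703615])}
top {'mtx': array([[489.95496143,   0.        , 266.65477886],
       [  0.        , 489.95496143, 195.26517083],
       [  0.        ,   0.        ,   1.        ]]), 'R': array([[-0.00395889, -0.99979663, -0.01977425],
       [-0.99765865,  0.005299  , -0.06818453],
       [ 0.06827545,  0.01945801, -0.99747674]]), 't': array([0.02648425, 0.50632498, 1.33614065])}
wrist {'mtx': array([[297.31863964,   0.        , 250.4228995 ],
       [  0.        , 297.31863964, 187.69112327],
       [  0.        ,   0.        ,   1.        ]]), 'R': array([[ 0.42568184,  0.90487001, -0.0022877 ],
       [ 0.85915172, -0.40337832,  0.3148718 ],
       [ 0.28399524, -0.13600068, -0.94913145]]), 't': array([-0.64863586, -0.04015858,  0.38080479])}
```

View pics/side0.png

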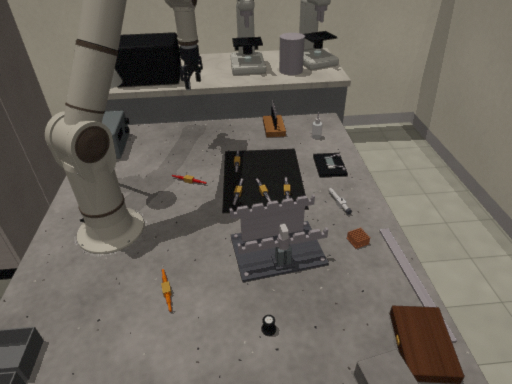

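View pics/top0.png

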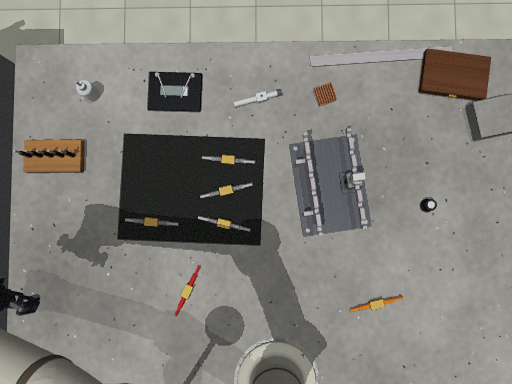

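View pics/wrist0.png

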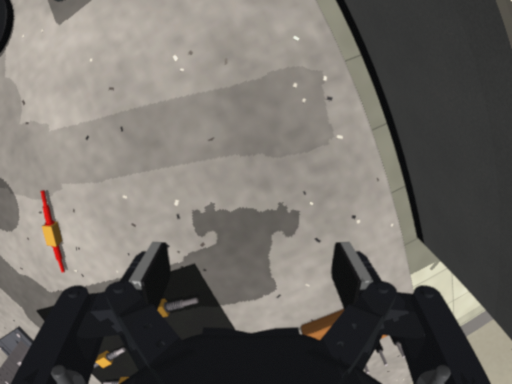

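```bash
python3 - <<'E'
import cv2
im=cv2.imread('pics/top0.png')
cv2.imwrite('pics/top0r.png',cv2.resize(im[120:245,280:380],None,fx=5,fy=4.8,interpolation=cv2.INTER_CUBIC)) 
cv2.imwrite('pics/top0m.png',cv2.resize(im[125:255,110:275],None,fx=4.5,fy=4.5,interpolation=cv2.INTER_CUBIC))
im=cv2.imread('pics/side0.png')
cv2.imwrite('pics/side0r.png',cv2.resize(im[180:280,220:340],None,fx=6,fy=6,interpolation=cv2.INTER_CUBIC))
E
```

```text
(no output)
```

View pics/top0r.png

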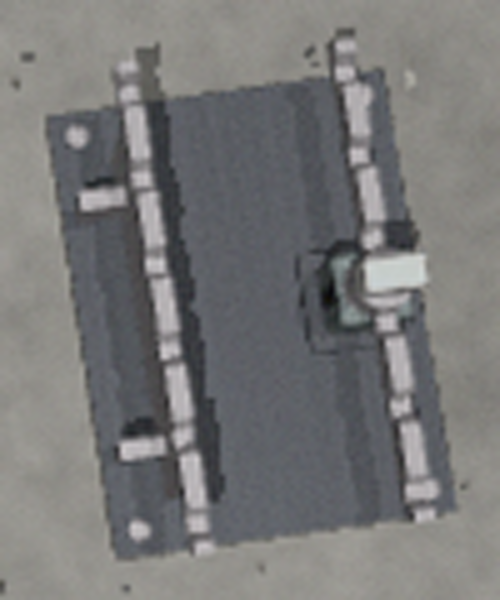

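View pics/top0m.png

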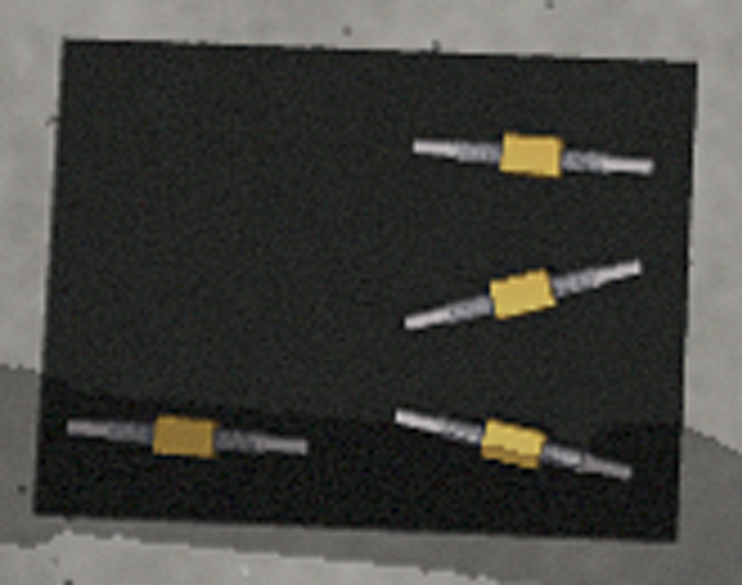

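View pics/side0r.png

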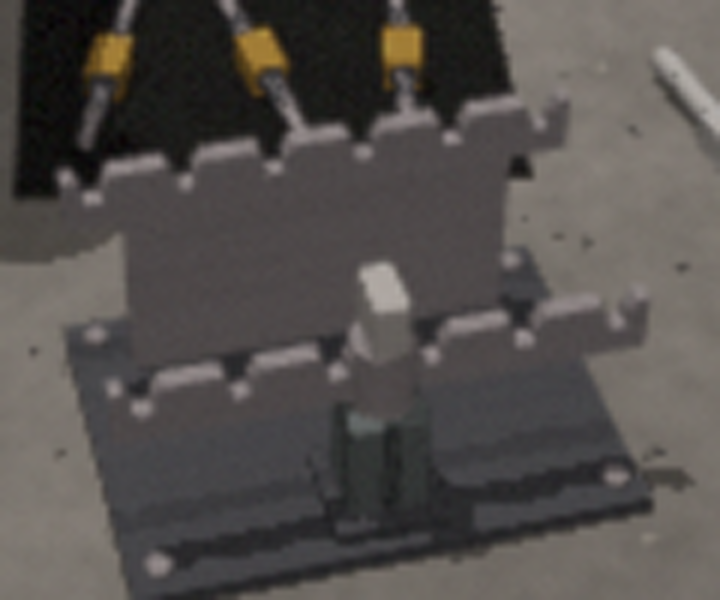

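```bash
cat >> h.py <<'E'
from scipy.optimize import least_squares
CT=manip.get_calibration('top'); CS=manip.get_calibration('side')
def proj(C,X):
    X=np.atleast_2d(X); c=X@C['R'].T+C['t']; p=c@C['mtx'].T; return p[:,:2]/p[:,2:]
def ray(C,uv):
    uv=np.atleast_2d(uv).astype(float); d=np.c_[uv,np.ones(len(uv))]@np.linalg.inv(C['mtx']).T@C['R']
    return -C['R'].T@C['t'], d
def onz(C,uv,z):
    o,d=ray(C,uv); return o+d*((z-o[2])/d[:,2])[:,None]
SL=np.array([-115,-69,-23,23,69,115])/1000
def wproj(C,X):  # fisheye
    X=np.atleast_2d(X); c=X@C['R'].T+C['t']; r=np.hypot(c[:,0],c[:,1]); th=np.arctan2(r,c[:,2]); f=C['mtx'][0,0]
    return np.c_[f*th*c[:,0]/r+C['mtx'][0,2], f*th*c[:,1]/r+C['mtx'][1,2]]
def wonz(C,uv,z):
    uv=np.atleast_2d(uv).astype(float); q=(uv-C['mtx'][:2,2])/C['mtx'][0,0]; th=np.hypot(q[:,0],q[:,1])
    d=np.c_[q*(np.sin(th)/th)[:,None],np.cos(th)]@C['R']; o=-C['R'].T@C['t']
    return o+d*((z-o[2])/d[:,2])[:,None]
E
python3 - <<'E'
from h import *
ft=np.array([(198,522),(183,436),(169,346),(155,262),(142,178),(130,92)])/[5,4.8]+[280,120]
rt=np.array([(418,488),(401,405),(387,322),(373,238),(358,155),(346,72)])/[5,4.8]+[280,120]
fs=np.array([(92,197),(186,183),(275,167),(363,152),(453,138),(541,125)])/6+[220,180]
rs=np.array([(143,407),(240,390),(337,372),(432,354),(523,337),(617,322)])/6+[220,180]
def pts(x,y,z,a,off): 
    u=np.array([np.cos(a),np.sin(a),0]);v=np.array([-np.sin(a),np.cos(a),0])
    return np.array([x,y,z])+SL[:,None]*u-off*v
for trysl in [0]:
    def res(p):
        F=pts(*p[:3],p[4],0);G=pts(p[0],p[1],p[3],p[4],.116)
        return np.r_[proj(CT,F)-ft,proj(CS,F)-fs,proj(CT,G)-rt,proj(CS,G)-rs].ravel()
    r=least_squares(res,[.55,-.05,.13,.1,0.1]); print(r.x,np.sqrt(np.mean(r.fun**2)))
    print(r.fun.reshape(4,6,2).mean(1).round(2))
    F=pts(*r.x[:3],r.x[4],0);G=pts(r.x[0],r.x[1],r.x[3],r.x[4],.116)
    print(F.mean(0),G.mean(0))
# base plate corners crop top: 
c=np.array([(47,117),(383,70),(455,510),(118,558)])/[5,4.8]+[280,120]
P=onz(CT,c,.012); print(P,P.mean(0))
E
```

```text
[ 0.52810969 -0.09479148  0.1272193   0.09755282  0.14026176] 0.20874537855708064
[[ 0.07 -0.06]
 [-0.09  0.  ]
 [-0.05 -0.08]
 [-0.07  0.01]]
[ 0.52810969 -0.09479148  0.1272193 ] [ 0.54432676 -0.2096523   0.09755282]
[[ 0.64887374 -0.03982273  0.012     ]
 [ 0.67504499 -0.22721039  0.012     ]
 [ 0.41986821 -0.26249336  0.012     ]
 [ 0.39313178 -0.07708552  0.012     ]] [ 0.53422968 -0.151653    0.012     ]
```

move_arm --pt "0 0 -0.01 8.1" --pt "0 0 -0.01 8.1" --pt "0 0 -0.01 8.1" --pt "0 0 -0.01 8.1" --pt "0 0 -0.01 8.1" --pt "0 0 0 8.1" --pt "0 0 0 8.1" --claw 0.06 --force 40

```text
time: 0.85
tool_pos: [0.2767, 0.5882, 0.2591]
tool_rot: [-0.0, 0.998, 0.068, 0.0]
force: [0.9, 0.1, 0.3]
finger_gap: 0.0601
```

```bash
cat >> h.py <<'E'
from scipy.spatial.transform import Rotation as Ro
def tool():
    s=manip.sense(); q=s['tool_rot']; R=Ro.from_quat([q[1],q[2],q[3],q[0]]).as_matrix()
    return s,s['tool_pos'],R
def rel(target,yaw_deg=None):
    s,p,R=tool(); yaw=np.degrees(np.arctan2(R[1,0],R[0,0]))
    print('t %.2f pos'%s['time'],p.round(4),'yaw %.2f'%yaw,'tilt',R[:2,2].round(4),'F',s['force'].round(1),'gap %.4f'%s['finger_gap'],'j7 %.2f'%s['qpos'][6])
    if target is not None:
        print('tool shift mm',(R.T@(np.array(target)-p)*1000).round(1))
    if yaw_deg is not None:
        d=(yaw-yaw_deg+90)%180-90; print('turn needed',round(d,2))
        a=np.radians(yaw_deg if abs((yaw-yaw_deg+180)%360-180)<90 else yaw_deg+180)
        T=np.array([[np.cos(a),np.sin(a),0],[np.sin(a),-np.cos(a),0],[0,0,-1]])
        if target is not None: print('shift after turn mm',(T.T@(np.array(target)-p)*1000).round(1))
E
python3 -c "
from h import *
rel([.5443,-.2097,.25],8.04)"
```

```text
t 0.85 pos [0.2767 0.5882 0.2591] yaw 7.77 tilt [0.0001 0.0003] F [0.9 0.1 0.3] gap 0.0601 j7 -1.12
tool shift mm [157.2 826.8   8.9]
turn needed -0.27
shift after turn mm [153.4 827.5   9.1]
```

move_arm --pt "0.01 0.045 0 0" --pt "0.01 0.045 0 0" --pt "0.01 0.045 0 0" --pt "0.01 0.045 0 0" --pt "0.01 0.045 0 0" --pt "0.01 0.045 0 0" --pt "0.01 0.045 0 0" --pt "0.01 0.045 0 0" --pt "0.01 0.045 0 0" --pt "0.01 0.045 0 0" --pt "0.01 0.045 0 0" --pt "0.01 0.045 0 0"

```text
time: 2.05
tool_pos: [0.4718, 0.0686, 0.259]
tool_rot: [-0.0, 0.997, 0.071, 0.0]
force: [1.3, 0.2, -0.1]
finger_gap: 0.0601
```

move_arm --pt "0.01 0.045 0 0" --pt "0.01 0.045 0 -0.3" --pt "0.01 0.045 0 0" --pt "0 0.045 0 0" --pt "0 0.0 0 0" --pt "0 0 0 0" --pt "0 0 0 0"

```text
time: 2.75
tool_pos: [0.5269, -0.1019, 0.2585]
tool_rot: [-0.001, 0.997, 0.074, -0.0]
force: [0.2, 0.9, 0.4]
finger_gap: 0.0598
```

```bash
python3 -c "
from h import *
rel([.5443,-.2097,.25],8.04)
snap('wrist','w1.png'); print(manip.get_calibration('wrist'))"
```

```text
t 2.75 pos [ 0.5269 -0.1019  0.2585] yaw 8.49 tilt [-0.0009  0.001 ] F [0.2 0.9 0.4] gap 0.0598 j7 0.34
tool shift mm [  1.3 109.2   8.4]
turn needed 0.45
shift after turn mm [  2.2 109.2   8.5]
{'mtx': array([[297.31863964,   0.        , 250.4228995 ],
       [  0.        , 297.31863964, 187.69112327],
       [  0.        ,   0.        ,   1.        ]]), 'R': array([[ 9.88889455e-01,  1.48652138e-01, -4.32638145e-04],
       [ 1.41253894e-01, -9.38758859e-01,  3.14291493e-01],
       [ 4.63139596e-02, -3.10860655e-01, -9.49326430e-01]]), 't': array([-0.50499595, -0.22576817,  0.37145866])}
```

View pics/w1.png

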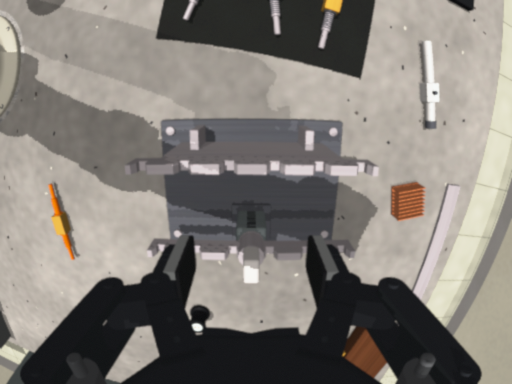

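```bash
cat >> h.py <<'E'
YAW=0.14026; UU=np.array([np.cos(YAW),np.sin(YAW),0]); VV=np.array([-np.sin(YAW),np.cos(YAW),0])
F0=np.array([.52811,-.09479,.1272]); G0=np.array([.54433,-.20965,.09755])  # slot floor mids
E
python3 - <<'E'
from h import *
im=cv2.imread('pics/w1.png'); C=manip.get_calibration('wrist')
big=cv2.resize(im[145:295,120:390],None,fx=3,fy=3,interpolation=cv2.INTER_CUBIC)
for O in (F0,G0):
  for dz in (0,):
    X=np.vstack([O+SL[:,None]*UU+ s*.005*VV for s in(-1,1)])
    for u,v in (wproj(C,X)-[120,145])*3+1: cv2.circle(big,(int(round(u)),int(round(v))),3,(0,0,255),1)
K=G0+[0,0,.040+.01]
for X in [K+a*.009*UU+b*.016*VV for a in(-1,1) for b in (-1,1)]:
    u,v=(wproj(C,X)[0]-[120,145])*3+1; cv2.circle(big,(int(u),int(v)),3,(0,255,0),1)
cv2.imwrite('pics/w1b.png',big[:600,:800])
E
```

```text
(no output)
```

View pics/w1b.png

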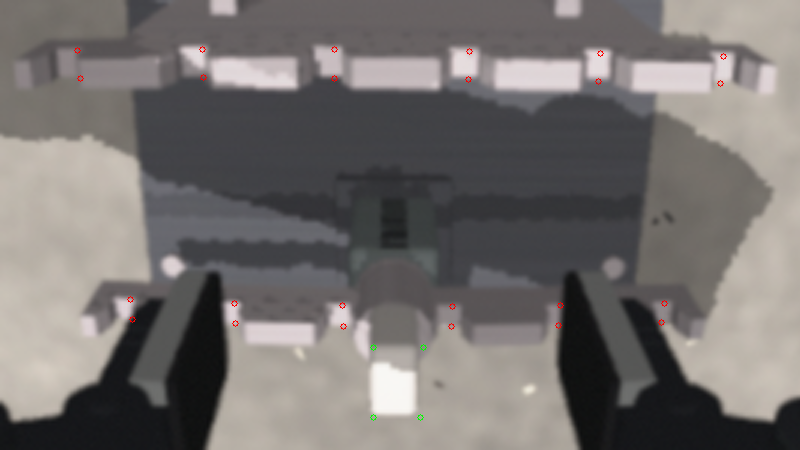

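move_arm --pt "0.0015 0.04 0 0.45" --pt "0 0.04 0.01 0" --pt "0 0.029 0.03 0" --pt "0 0 0.03 0" --pt "0 0 0.03 0" --pt "0 0 0.02 0" --pt "0 0 0 0" --pt "0 0 0 0"

```text
time: 3.6
tool_pos: [0.5445, -0.2098, 0.1392]
tool_rot: [-0.0, 0.998, 0.07, -0.0]
force: [0.4, 0.5, 0.8]
finger_gap: 0.0599
```

```bash
python3 -c "
from h import *
rel([.5443,-.2097,.121],8.04)
"
```

```text
t 3.60 pos [ 0.5445 -0.2098  0.1392] yaw 8.07 tilt [-0.0002  0.0005] F [0.4 0.5 0.8] gap 0.0599 j7 0.59
tool shift mm [-0.1 -0.1 18.2]
turn needed 0.03
shift after turn mm [-0.2 -0.1 18.2]
```

move_arm --pt "0 0 0.018 0" --pt "0 0 0 0" --pt "0 0 0 0"

```text
time: 3.9
tool_pos: [0.5448, -0.2108, 0.1223]
tool_rot: [0.0, 0.998, 0.07, 0.001]
force: [0.1, -0.7, 0.5]
finger_gap: 0.0602
```

move_arm --pt "0 0 0 0" --pt "0 0 0 0" --pt "0 0 0 0" --pt "0 0 0 0" --pt "0 0 0 0" --pt "0 0 0 0" --claw 0.0 --force 60

```text
time: 4.5
tool_pos: [0.5442, -0.2114, 0.1219]
tool_rot: [0.0, 0.998, 0.069, 0.0]
force: [-2.2, 0.7, 4.9]
finger_gap: 0.0157
```

```bash
python3 -c "
from h import *
rel([.5443,-.2097,.121],8.04)
"
```

```text
t 4.50 pos [ 0.5442 -0.2114  0.1219] yaw 7.94 tilt [ 0.0006 -0.0002] F [-2.2  0.7  4.9] gap 0.0157 j7 0.60
tool shift mm [ 0.4 -1.7  0.9]
turn needed -0.1
shift after turn mm [ 0.4 -1.7  0.9]
```

move_arm --pt "0 0 0 -4" --pt "0 0 0 -5" --pt "0 0 0 -5" --pt "0 0 0 -5" --pt "0 0 0 -5" --pt "0 0 0 -5" --pt "0 0 0 -5" --pt "0 0 0 -5" --pt "0 0 0 -4" --pt "0 0 0 -2" --pt "0 0 0 0" --pt "0 0 0 0"

```text
time: 5.7
tool_pos: [0.5452, -0.2107, 0.1219]
tool_rot: [0.0, 0.895, 0.446, 0.001]
force: [0.4, 2.5, 6.2]
finger_gap: 0.0155
```

```bash
python3 -c "
from h import *
rel([.5443,-.2097,.121],8.04); print(manip.sense()['moment'])
im=snap('top','t2.png'); cv2.imwrite('pics/t2c.png',cv2.resize(im[90:270,260:420,::-1],None,fx=3,fy=3,interpolation=cv2.INTER_CUBIC))
snap('wrist','w2.png')
"
```

```text
t 5.70 pos [ 0.5452 -0.2107  0.1219] yaw 52.92 tilt [0.0023 0.0001] F [0.4 2.5 6.2] gap 0.0155 j7 1.29
tool shift mm [ 0.3 -1.4  0.9]
turn needed 44.88
shift after turn mm [-0.8 -1.2  0.9]
[ 0.58941784 -0.3035393   0.00722605]
```

View pics/w2.png

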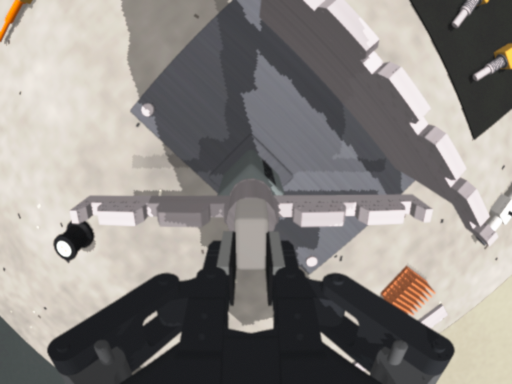

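View pics/t2c.png

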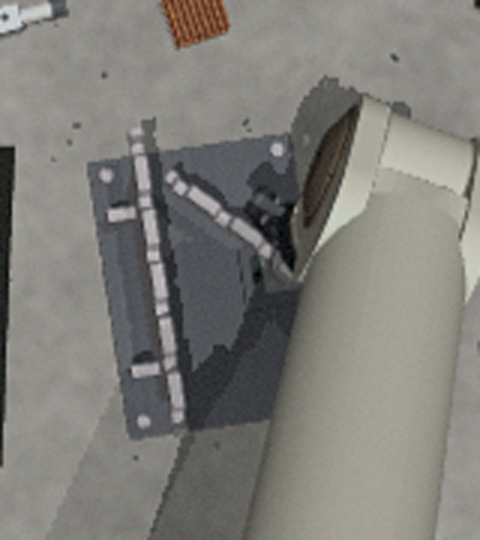

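move_arm --pt "0 0 -0.004 0" --pt "0 0 -0.006 0" --pt "0 0 -0.006 0" --pt "0 0 -0.006 0" --pt "0 0 -0.006 0" --pt "0 0 -0.002 0" --pt "0 0 0 0" --pt "0 0 0 0" --pt "0 0 0 0"

```text
time: 6.7
tool_pos: [0.5443, -0.2105, 0.1503]
tool_rot: [-0.0, 0.895, 0.446, 0.0]
force: [5.1, 1.3, -6.1]
finger_gap: 0.0161
```

```bash
python3 -c "
from h import *
rel([.5443,-.2097,.151],8.04); print(manip.sense()['moment'])
im=snap('side','s3.png'); cv2.imwrite('pics/s3c.png',cv2.resize(im[170:280,210:340,::-1],None,fx=5,fy=5,interpolation=cv2.INTER_CUBIC))
snap('wrist','w3.png'); np.save('w3C.npy',manip.get_calibration('wrist'),allow_pickle=True)
"
```

```text
t 6.70 pos [ 0.5443 -0.2105  0.1503] yaw 52.96 tilt [0.0001 0.0005] F [ 5.1  1.3 -6.1] gap 0.0161 j7 1.29
tool shift mm [ 0.6 -0.5 -0.7]
turn needed 44.92
shift after turn mm [ 0.1 -0.8 -0.7]
[ 0.391311   -1.2255627  -0.00888812]
```

View pics/w3.png

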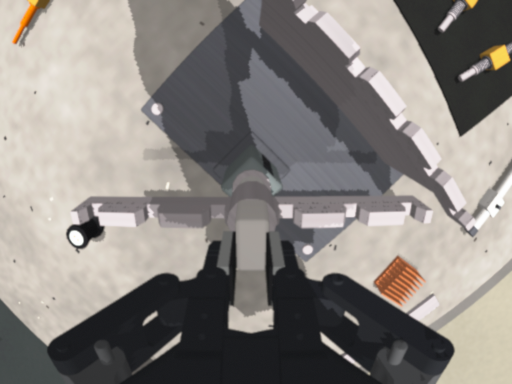

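View pics/s3c.png

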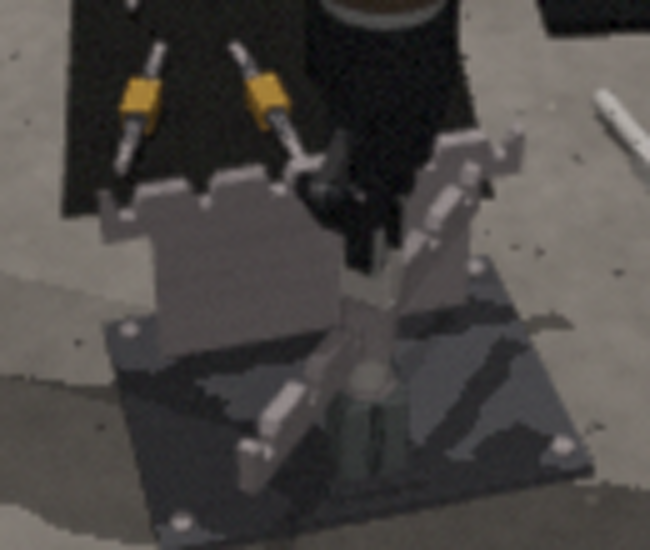

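```bash
python3 - <<'E'
import cv2
im=cv2.imread('pics/w1.png')
for n,(r0,r1,c0,c1) in {'a':(150,185,120,255),'b':(150,185,250,385),'c':(230,270,140,260),'d':(230,270,240,360)}.items():
    cv2.imwrite(f'pics/w1{n}z.png',cv2.resize(im[r0:r1,c0:c1],None,fx=5.9,fy=5.9,interpolation=cv2.INTER_LINEAR))
import numpy as np
a=[cv2.imread(f'pics/w1{n}z.png') for n in 'abcd']
w=max(x.shape[1] for x in a)
cv2.imwrite('pics/w1st1.png',np.vstack([cv2.copyMakeBorder(x,0,6,0,w-x.shape[1],cv2.BORDER_CONSTANT) for x in a[:2]]))
cv2.imwrite('pics/w1st2.png',np.vstack([cv2.copyMakeBorder(x,0,6,0,w-x.shape[1],cv2.BORDER_CONSTANT) for x in a[2:]]))
E
```

```text
(no output)
```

View pics/w1st1.png

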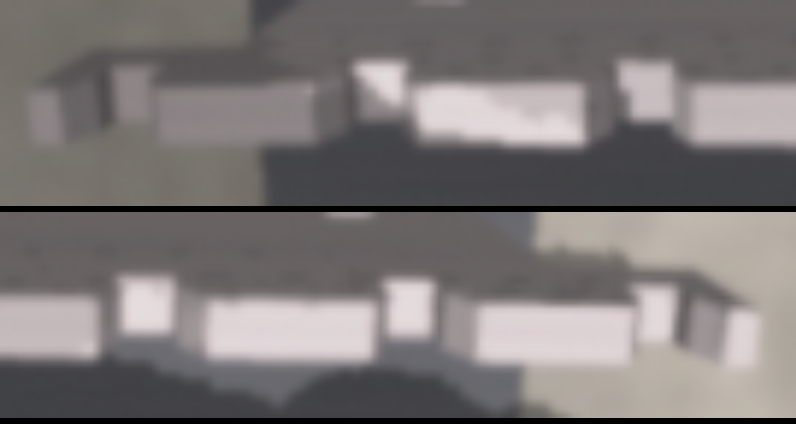

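View pics/w1st2.png

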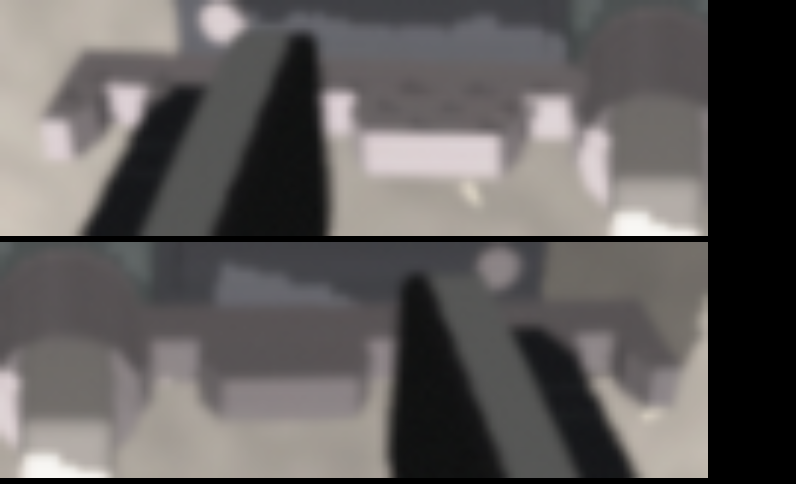

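```bash
python3 - <<'E'
from h import *
mtx=manip.get_calibration('wrist')['mtx']
C={'mtx':mtx,'R':np.array([[ 9.88889455e-01,1.48652138e-01,-4.32638145e-04],[1.41253894e-01,-9.38758859e-01,3.14291493e-01],[4.63139596e-02,-3.10860655e-01,-9.49326430e-01]]),'t':np.array([-0.50499595,-0.22576817,0.37145866])}
s=5.9
def px(c0,r0,x,y): return (c0+(x+.5)/s-.5, r0+(y+.5)/s-.5)
A=[];
for sl,x,y in [(-106,158,145),(-78,314,145),(-60,415,147),(-32,585,147),(-14,692,147),(-130,32,143)]: A.append((sl,px(120,150,x,y)))
for sl,x,y in [(14,98,148),(32,205,148),(60,375,149),(78,475,149),(106,630,149),(130,757,154)]: A.append((sl,px(250,150,x,y)))
B=[]
for sl,x,y in [(-130,42,158),(-60,362,176),(-32,500,177)]: B.append((sl,px(140,230,x,y)))
for sl,x,y in [(32,215,174),(60,365,174),(130,680,160)]: B.append((sl,px(240,230,x,y)))
def model(p,which):
    a=p[4]; u=np.array([np.cos(a),np.sin(a),0]);v=np.array([-np.sin(a),np.cos(a),0])
    L=A if which==0 else B
    S=np.array([l[0] for l in L])/1000
    return np.array([p[0],p[1],p[2+which]+.016])+S[:,None]*u-(.005+.116*which)*v
ma=np.array([l[1] for l in A]);mb=np.array([l[1] for l in B])
def res(p): return np.r_[wproj(C,model(p,0))-ma,wproj(C,model(p,1))-mb].ravel()
r=least_squares(res,[.528,-.095,.127,.0975,.14],loss='soft_l1'); print(r.x.round(4),(r.x[2]-r.x[3]).round(4)); print(res(r.x).reshape(-1,2).round(1))
J=r.jac; print(np.sqrt(np.diag(np.linalg.inv(J.T@J)))*.4)
E
```

```text
[ 0.5258 -0.0932  0.1311  0.0999  0.1445] 0.0312
[[-0.2  0.1]
 [-0.3 -0. ]
 [ 0.2 -0.4]
 [-0.3 -0.4]
 [ 0.1 -0.4]
 [-0.2  0.6]
 [-0.2 -0.4]
 [ 0.2 -0.3]
 [-0.4 -0.2]
 [ 0.3  0.1]
 [ 0.2  0.4]
 [-0.1 -0.1]
 [ 0.9  0.2]
 [ 0.8 -0.4]
 [ 0.2 -0.1]
 [ 1.2  0.7]
 [-1.5  0.3]
 [-1.   0.6]]
[0.00012179 0.00016894 0.00044843 0.00048868 0.00127191]
```

move_arm --pt "0 0 0 4" --pt "0 0 0 5" --pt "0 0 0 5" --pt "0 0 0 5" --pt "0 0 0 5" --pt "0 0 0 5" --pt "0 0 0 5" --pt "0 0 0 5" --pt "0 0 0 4" --pt "0 0 0 2" --pt "0 0 0 0.5" --pt "0 0 0 0"

```text
time: 8.0
tool_pos: [0.5433, -0.2112, 0.1503]
tool_rot: [0.0, 0.998, 0.065, -0.001]
force: [2.3, 0.2, -6.5]
finger_gap: 0.0158
```

```bash
python3 -c "
from h import *
rel([.5443,-.2097,.151],8.04); print(manip.sense()['moment'])
im=snap('side','s4.png'); cv2.imwrite('pics/s4c.png',cv2.resize(im[170:280,210:340,::-1],None,fx=6,fy=5.4,interpolation=cv2.INTER_CUBIC))
snap('wrist','w4.png')
"
```

```text
t 8.00 pos [ 0.5433 -0.2112  0.1503] yaw 7.48 tilt [-0.0016 -0.0001] F [ 2.3  0.2 -6.5] gap 0.0158 j7 0.57
tool shift mm [ 1.2 -1.4 -0.7]
turn needed -0.56
shift after turn mm [ 1.2 -1.4 -0.7]
[-0.04592297 -0.5495292   0.16564039]
```

View pics/w4.png

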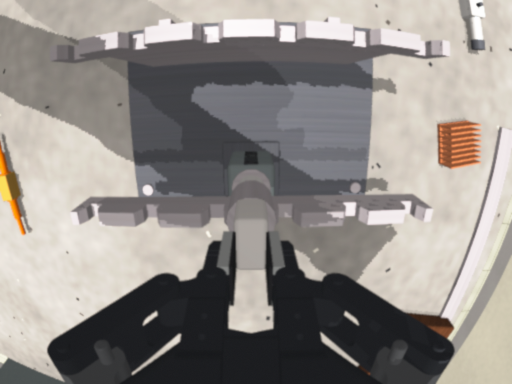

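View pics/s4c.png

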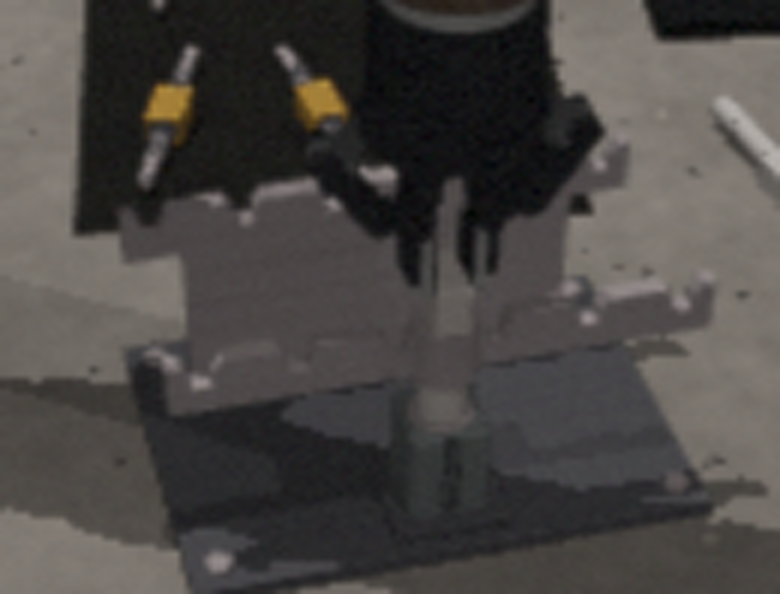

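move_arm --pt "0 0 0 0" --pt "0 0 0 0" --pt "0 0 0 0" --pt "0 0 -0.02 0" --pt "0 0 -0.04 0" --pt "0 0 -0.04 0.5" --pt "0.03 -0.04 0 0" --pt "0.04 0 0 0" --pt "0 0 0 0" --pt "0 0 0 0" --claw 0.05

```text
time: 9.1
tool_pos: [0.6089, -0.1627, 0.2507]
tool_rot: [0.0, 0.998, 0.061, -0.0]
force: [-1.3, -0.2, -0.6]
finger_gap: 0.05
```

```bash
python3 -c "
from h import *
rel((G0+.092*UU+[0,0,.028+.016+.02]),8.04); print(manip.sense()['moment'])
snap('wrist','w5.png'); np.save('w5C.npy',manip.get_calibration('wrist'),allow_pickle=True)
"
```

```text
t 9.10 pos [ 0.6089 -0.1627  0.2507] yaw 7.02 tilt [-0.0007 -0.0004] F [-1.3 -0.2 -0.6] gap 0.0500 j7 0.43
tool shift mm [22.2 37.  89.1]
turn needed -1.02
shift after turn mm [21.5 37.4 89.1]
[-0.07107052 -0.04355374  0.03150038]
```

View pics/w5.png

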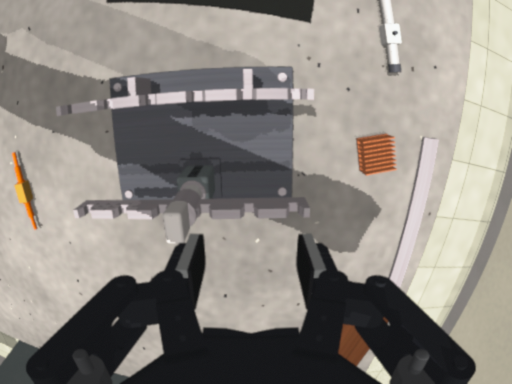

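move_arm --pt "0.01 0.02 0.01 -1" --pt "0.0115 0.0174 0.02 0" --pt "0 0 0.04 0" --pt "0 0 0.025 0" --pt "0 0 0 0" --pt "0 0 0 0" --pt "0 0 0 0" --claw 0.0 --force 30

```text
time: 9.85
tool_pos: [0.6359, -0.1982, 0.1584]
tool_rot: [0.001, 0.998, 0.069, 0.002]
force: [0.9, 0.7, 1.4]
finger_gap: -0.0
```

move_arm --pt "0 0 0.003 0" --pt "0 0 0.002 0" --pt "0 0 0.002 0"

```text
time: 10.15
tool_pos: [0.6352, -0.1971, 0.1495]
tool_rot: [0.0, 0.998, 0.069, 0.001]
force: [-1.0, 0.1, -0.3]
finger_gap: -0.0001
```

```bash
python3 -c "
from h import *
rel((G0+.092*UU+[0,0,.028+.016]),8.04)
"
```

```text
t 10.15 pos [ 0.6352 -0.1971  0.1495] yaw 7.96 tilt [ 0.001  -0.0002] F [-1.   0.1 -0.3] gap -0.0001 j7 0.52
tool shift mm [ 0.3 -0.3  7.9]
turn needed -0.08
shift after turn mm [ 0.3 -0.3  7.9]
```

Descend in 1 mm rows, checking force.

move_arm --pt "0 0 0.001 0" --pt "0 0 0.001 0" --pt "0 0 0.001 0" --pt "0 0 0.001 0" --pt "0 0 0.001 0"

```text
time: 10.65
tool_pos: [0.6348, -0.1972, 0.1438]
tool_rot: [-0.0, 0.998, 0.069, -0.0]
force: [-0.5, -0.1, -0.1]
finger_gap: 0.0
```

move_arm --pt "0 0 0.001 0" --pt "0 0 0.001 0"

```text
time: 10.85
tool_pos: [0.6348, -0.1972, 0.1418]
tool_rot: [-0.0, 0.998, 0.069, -0.0]
force: [0.5, -0.3, -0.1]
finger_gap: 0.0002
```

move_arm --pt "0 0 0.001 0"

```text
time: 10.95
tool_pos: [0.6348, -0.1972, 0.1408]
tool_rot: [-0.0, 0.998, 0.069, -0.0]
force: [0.6, -0.5, 0.3]
finger_gap: 0.0002
```

move_arm --pt "0 0 0.001 0"

```text
time: 11.05
tool_pos: [0.6348, -0.1972, 0.1398]
tool_rot: [-0.0, 0.998, 0.069, -0.0]
force: [-0.2, -1.1, -0.9]
finger_gap: 0.0002
```

move_arm --pt "0 0 0.001 0"

```text
time: 11.15
tool_pos: [0.6348, -0.1972, 0.1388]
tool_rot: [-0.0, 0.998, 0.069, -0.0]
force: [0.3, 0.5, 0.2]
finger_gap: 0.0001
```

move_arm --pt "0 0 0.001 0"

```text
time: 11.25
tool_pos: [0.6349, -0.1972, 0.1378]
tool_rot: [-0.0, 0.998, 0.069, 0.0]
force: [0.1, 0.3, -0.9]
finger_gap: 0.0003
```

```bash
python3 -c "
from h import *
snap('wrist','w6.png');im=snap('side','s6.png'); cv2.imwrite('pics/s6c.png',cv2.resize(im[170:280,210:340,::-1],None,fx=6,fy=5.4,interpolation=cv2.INTER_CUBIC))
"
```

```text
(no output)
```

View pics/w6.png

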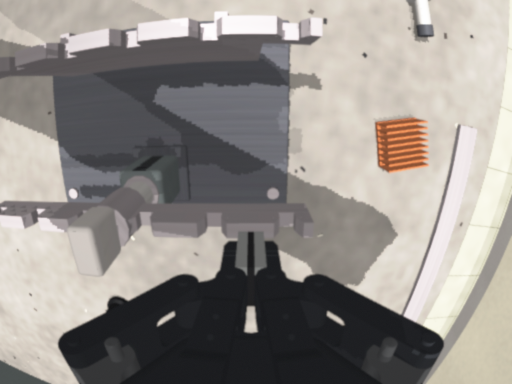

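View pics/s6c.png

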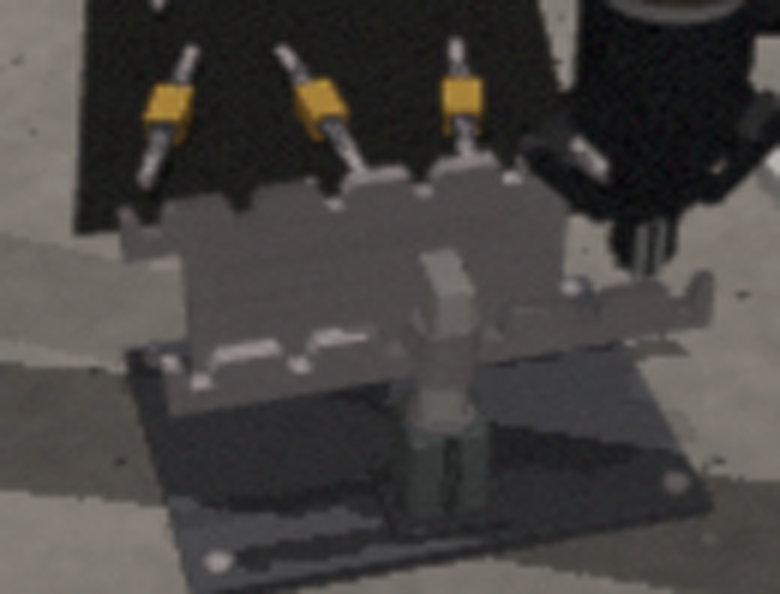

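```bash
python3 - <<'E'
from h import *
m={0:(202,382),1:(300,366),4:(590,317),5:(682,302)}
for e in (0.02,.024,.028,.032):
    X=np.array([G0+[0,0,e]+SL[i]*UU for i in m]); 
    print(e,(proj(CS,X)-np.array([(210+(a+.5)/6-.5,170+(b+.5)/5.4-.5) for a,b in m.values()])).round(2).tolist())
f={2:(335,205),3:(424,191),4:(513,178)}
X=np.array([F0+SL[i]*UU for i in f]); print((proj(CS,X)-np.array([(210+(a+.5)/6-.5,170+(b+.5)/5.4-.5) for a,b in f.values()])).round(2).tolist())
E
```

```text
0.02 [[0.32, 2.49], [0.37, 2.47], [-0.2, 2.86], [-0.07, 2.82]]
0.024 [[0.25, 1.45], [0.35, 1.44], [-0.11, 1.82], [0.05, 1.79]]
0.028 [[0.19, 0.41], [0.33, 0.39], [-0.03, 0.78], [0.17, 0.75]]
0.032 [[0.13, -0.64], [0.31, -0.65], [0.06, -0.26], [0.29, -0.29]]
[[0.4, 0.37], [0.4, 0.47], [0.19, 0.43]]
```

```bash
python3 - <<'E'
from h import *
s,p,R=tool(); C=manip.get_calibration('wrist')
print(p, wproj(C,p), (proj(CS,p)[0]-[210,170])*[6,5.4], s['force'])
T=G0+[0,0,.044]+.092*UU
for a in (-.014,.014):
  for b in(-.005,.005):
    X=T+a*UU+b*VV; print(wproj(C,X).round(1), ((proj(CS,X)[0]-[210,170])*[6,5.4]).round(0))
im=cv2.imread('pics/w6.png'); cv2.imwrite('pics/w6z.png',cv2.resize(im[190:290,180:320],None,fx=5.5,fy=5.5,interpolation=cv2.INTER_CUBIC))
E
```

```text
[ 0.6346912  -0.19712823  0.13767783] [[251.96207198 228.72210246]] [634.62414933 294.81801364] [-0.84414289 -0.29952234  0.31309579]
[[230.3 238.4]] [612. 300.]
[[229.9 223.7]] [604. 287.]
[[276.1 238.3]] [669. 291.]
[[276.7 223.6]] [661. 278.]
```

View pics/w6z.png

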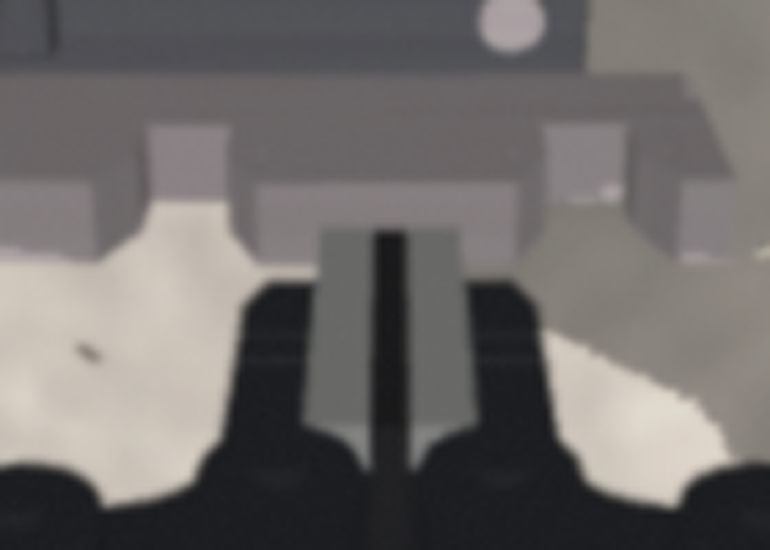

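```bash
python3 - <<'E'
from h import *
s,p,R=tool(); C=manip.get_calibration('wrist')
print('cam-tcp in tool', R.T@(-C['R'].T@C['t']-p))
for a in (0,.004,.011):
  for z in (0,.005,.01,.019):
    print(a,z,((wproj(C,p+a*VV+[0,0,z])-[180,190])*5.5).round(0), ((proj(CS,p+a*VV+[0,0,z])[0]-[210,170])*[6,5.4]).round(0))
E
```

```text
cam-tcp in tool [-0.00094932 -0.08130225 -0.16462859]
0 0 [[396. 213.]] [635. 295.]
0 0.005 [[396. 233.]] [635. 288.]
0 0.01 [[396. 254.]] [636. 280.]
0 0.019 [[397. 295.]] [638. 267.]
0.004 0 [[396. 181.]] [632. 290.]
0.004 0.005 [[396. 200.]] [632. 283.]
0.004 0.01 [[396. 221.]] [633. 275.]
0.004 0.019 [[397. 261.]] [635. 262.]
0.011 0 [[396. 123.]] [626. 281.]
0.011 0.005 [[396. 141.]] [627. 274.]
0.011 0.01 [[396. 161.]] [628. 267.]
0.011 0.019 [[397. 198.]] [629. 254.]
```

```bash
python3 - <<'E'
from h import *
p=np.array([.5433,-.2112,.1503])
K=G0+[0,0,.028]
print('side crop s4')
f=lambda X:((proj(CS,X)[0]-[210,170])*[6,5.4]).round(0)
for b in(-.016,.016): print('knob top',b,f(K+[0,0,.05]+b*VV),'knob z+24 (tooth top)',f(K+[0,0,.016]+b*VV))
for x in (-.02,-.009,.009,.02):
  for a in(-.011,.011): print('tip',x,a,f(p+x*UU+a*VV))
im=cv2.imread('pics/w4.png'); cv2.imwrite('pics/w4z.png',cv2.resize(im[170:330,170:330],None,fx=4,fy=3.7,interpolation=cv2.INTER_CUBIC))
im=cv2.imread('pics/s4.png'); cv2.imwrite('pics/s4z.png',cv2.resize(im[190:250,260:310],None,fx=10,fy=9.9,interpolation=cv2.INTER_CUBIC))
E
```

```text
side crop s4
knob top -0.016 [458. 291.] knob z+24 (tooth top) [456. 341.]
knob top 0.016 [438. 249.] knob z+24 (tooth top) [436. 299.]
tip -0.02 -0.011 [409. 331.]
tip -0.02 0.011 [396. 301.]
tip -0.009 -0.011 [432. 327.]
tip -0.009 0.011 [419. 298.]
tip 0.009 -0.011 [471. 321.]
tip 0.009 0.011 [457. 292.]
tip 0.02 -0.011 [494. 317.]
tip 0.02 0.011 [480. 288.]
```

View pics/w4z.png

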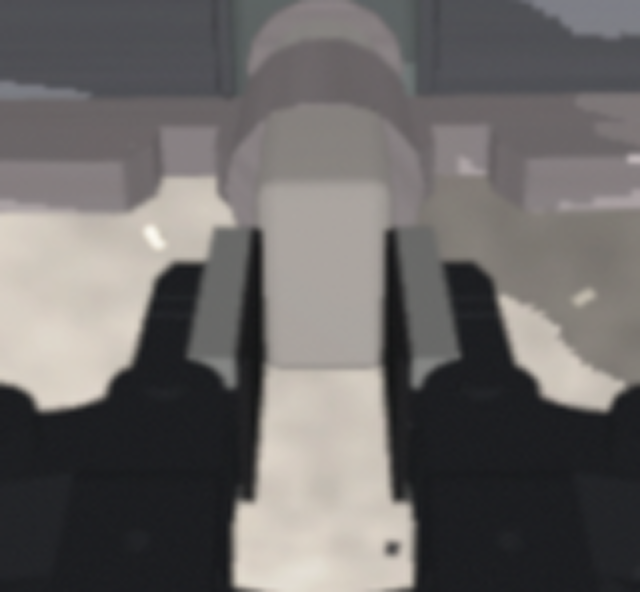

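View pics/s4z.png

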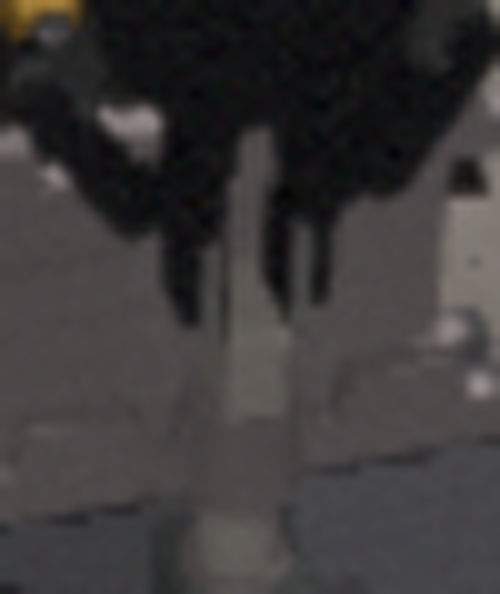

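```bash
python3 - <<'E'
from h import *
s,p,R=tool(); C=manip.get_calibration('wrist')
Rc=C['R']@R; tc=C['R']@p+C['t']  # camera coords of tool point
CT_={'mtx':C['mtx'],'R':Rc,'t':tc}
print(Rc.round(3).tolist(),tc)
def q(X): return (wproj(CT_,X)[0]-[170,170])*[4,3.7]
# tool coordinates: x,y,z ; knob in w4: tool at (.5433,-.2112,.1503) yaw 7.48
a=np.radians(7.48); T=np.array([[np.cos(a),np.sin(a),0],[np.sin(a),-np.cos(a),0],[0,0,-1]])
K=G0+[0,0,.028]
for b in(-.016,.016):
  for x in(-.009,.009):
    for z in (.05,.016): print('knob',b,x,z,q(T.T@(K+x*UU+b*VV+[0,0,z]-np.array([.5433,-.2112,.1503]))).round(0))
for y in(-.011,.011):
    for z in (0,-.01,-.02,-.03): print('tip y,z',y,z,q(np.array([.009,y,z])).round(0))
E
```

```text
[[1.0, -0.0, 0.0], [0.0, 0.949, -0.315], [-0.0, 0.315, 0.949]] [0.00094751 0.02525867 0.18186432]
knob -0.016 -0.009 0.05 [274. 376.]
knob -0.016 -0.009 0.016 [281. 269.]
knob -0.016 0.009 0.05 [402. 375.]
knob -0.016 0.009 0.016 [390. 268.]
knob 0.016 -0.009 0.05 [267. 186.]
knob 0.016 -0.009 0.016 [277. 102.]
knob 0.016 0.009 0.05 [407. 185.]
knob 0.016 0.009 0.016 [393. 101.]
tip y,z -0.011 0 [388. 157.]
tip y,z -0.011 -0.01 [391. 182.]
tip y,z -0.011 -0.02 [395. 210.]
tip y,z -0.011 -0.03 [400. 242.]
tip y,z 0.011 0 [385. 275.]
tip y,z 0.011 -0.01 [388. 304.]
tip y,z 0.011 -0.02 [391. 337.]
tip y,z 0.011 -0.03 [395. 373.]
```

```bash
python3 - <<'E'
from h import *
s,p,R=tool(); C=manip.get_calibration('wrist')
W={'mtx':C['mtx'],'R':C['R']@R,'t':C['R']@p+C['t']}
for n,h,v in (('w1',59.3,235.7),('w5',47,237),('w4',(388-260)/8,231.6),('w6',2.7,231.8)):
  for y in (-.011,0,.004):
    r=least_squares(lambda q:(wproj(W,[q[0],y,q[1]])[0]-[wproj(W,[0,y,q[1]])[0,0]+h,v])*[1,1],[.01,-.01],x_scale=.01)
    print(n,y,(r.x*1000).round(1))
E
```

```text
w1 -0.011 [ 30.4 -31.1]
w1 0 [ 35.2 -10.1]
w1 0.004 [36.9 -2.5]
w5 -0.011 [ 23.8 -32.2]
w5 0 [ 27.5 -11.5]
w5 0.004 [28.9 -3.9]
w4 -0.011 [  8.4 -25.7]
w4 0 [ 9.7 -4. ]
w4 0.004 [10.1  3.9]
w6 -0.011 [  1.4 -25.9]
w6 0 [ 1.6 -4.2]
w6 0.004 [1.7 3.7]
```

move_arm --pt "0 0 0.001 0" --pt "0 0 0.001 0" --pt "0 0 0 0"

```text
time: 11.65
tool_pos: [0.6347, -0.1971, 0.1357]
tool_rot: [-0.0, 0.998, 0.069, -0.0]
force: [-0.0, -0.1, 0.2]
finger_gap: -0.0003
```

move_arm --pt "0 0 0.001 0" --pt "0 0 0.001 0" --pt "0 0 0 0"

```text
time: 11.95
tool_pos: [0.6347, -0.1971, 0.1337]
tool_rot: [-0.0, 0.998, 0.069, -0.0]
force: [0.0, -0.2, 0.4]
finger_gap: -0.0
```

move_arm --pt "0 0 0.001 0" --pt "0 0 0.001 0" --pt "0 0 0 0"

```text
time: 12.25
tool_pos: [0.6347, -0.1971, 0.1317]
tool_rot: [-0.0, 0.998, 0.069, -0.0]
force: [0.3, 0.5, 0.0]
finger_gap: -0.0002
```

```bash
python3 -c "
from h import *
im=snap('wrist','w7.png'); cv2.imwrite('pics/w7z.png',cv2.resize(im[190:290,180:320,::-1],None,fx=5.5,fy=5.5,interpolation=cv2.INTER_CUBIC))
im=snap('side','s7.png'); cv2.imwrite('pics/s7z.png',cv2.resize(im[180:250,280:350,::-1],None,fx=8,fy=8,interpolation=cv2.INTER_CUBIC))
im=snap('top','t7.png'); cv2.imwrite('pics/t7z.png',cv2.resize(im[100:240,270:400,::-1],None,fx=4,fy=4,interpolation=cv2.INTER_CUBIC))
"
```

```text
(no output)
```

View pics/w7z.png

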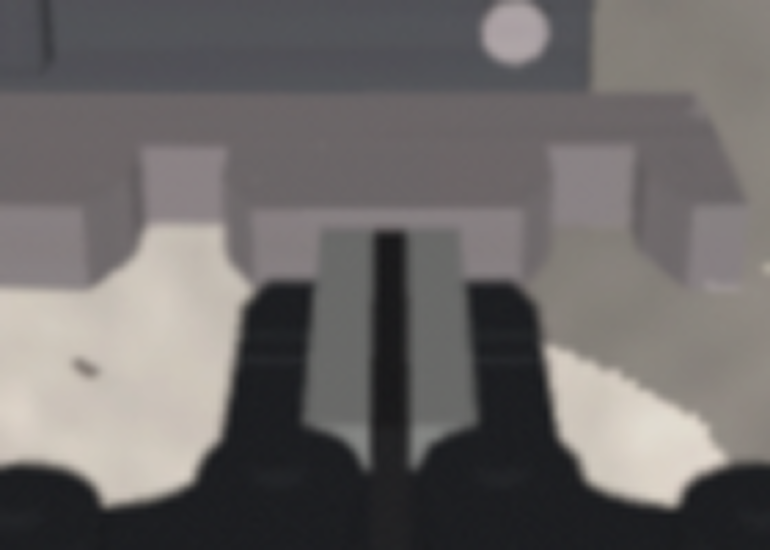

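View pics/s7z.png

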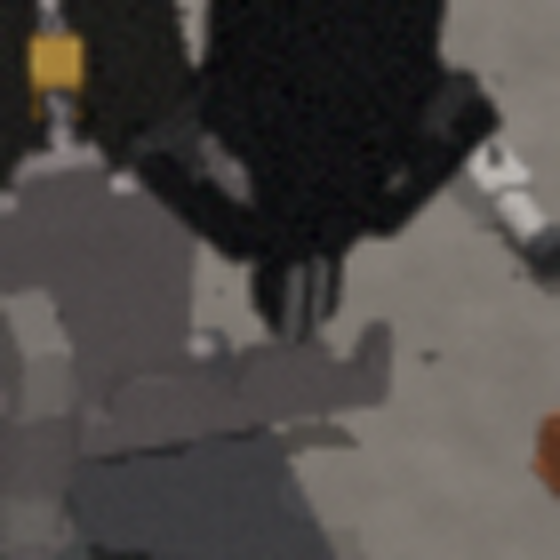

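View pics/t7z.png

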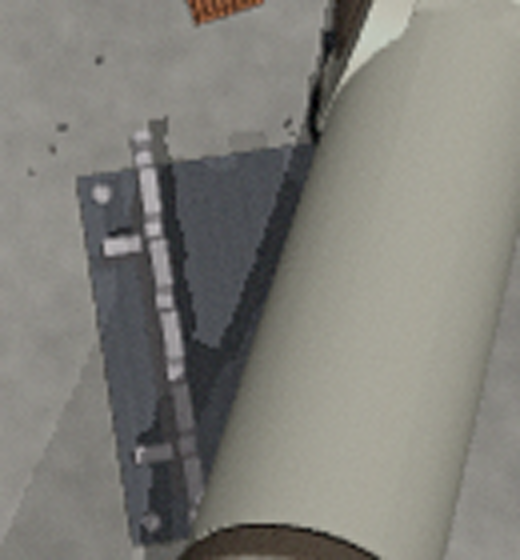

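move_arm --pt "0 0 0.001 0" --pt "0 0 0.001 0" --pt "0 0 0.001 0" --pt "0 0 0 0"

```text
time: 12.8
tool_pos: [0.6347, -0.1971, 0.1286]
tool_rot: [-0.0, 0.998, 0.069, -0.0]
force: [0.4, 0.4, -0.4]
finger_gap: -0.0
```

move_arm --pt "0 0 0.001 0" --pt "0 0 0.001 0" --pt "0 0 0 0"

```text
time: 13.1
tool_pos: [0.6347, -0.1971, 0.1267]
tool_rot: [-0.0, 0.998, 0.069, -0.0]
force: [-0.5, -1.2, 0.1]
finger_gap: -0.0
```

move_arm --pt "0 0 0.001 0" --pt "0 0 0.001 0" --pt "0 0 0 0"

```text
time: 13.4
tool_pos: [0.6347, -0.1971, 0.1247]
tool_rot: [-0.0, 0.998, 0.069, -0.0]
force: [-0.4, -0.0, -0.2]
finger_gap: -0.0001
```

move_arm --pt "0 0 0.001 0" --pt "0 0 0.001 0" --pt "0 0 0 0"

```text
time: 13.7
tool_pos: [0.6347, -0.1971, 0.1227]
tool_rot: [-0.0, 0.998, 0.069, -0.0]
force: [0.3, 0.6, -0.4]
finger_gap: -0.0
```

move_arm --pt "0 0 0.001 0" --pt "0 0 0.001 0" --pt "0 0 0 0"

```text
time: 14.0
tool_pos: [0.6352, -0.1972, 0.1213]
tool_rot: [0.0, 0.998, 0.069, 0.0]
force: [-0.6, 0.2, 3.6]
finger_gap: 0.0001
```

move_arm --pt "0 0 0.001 0" --pt "0 0 0.001 0" --pt "0 0 0 0"

```text
time: 14.3
tool_pos: [0.6359, -0.1973, 0.1205]
tool_rot: [0.0, 0.998, 0.069, 0.001]
force: [-1.2, 1.1, 8.8]
finger_gap: 0.0001
```

```bash
python3 -c "
from h import *
im=snap('wrist','w8.png'); cv2.imwrite('pics/w8z.png',cv2.resize(im[190:290,180:320,::-1],None,fx=5.5,fy=5.5,interpolation=cv2.INTER_CUBIC))
im=snap('side','s8.png'); cv2.imwrite('pics/s8z.png',cv2.resize(im[180:250,280:350,::-1],None,fx=8,fy=8,interpolation=cv2.INTER_CUBIC))
"
```

```text
(no output)
```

View pics/w8z.png

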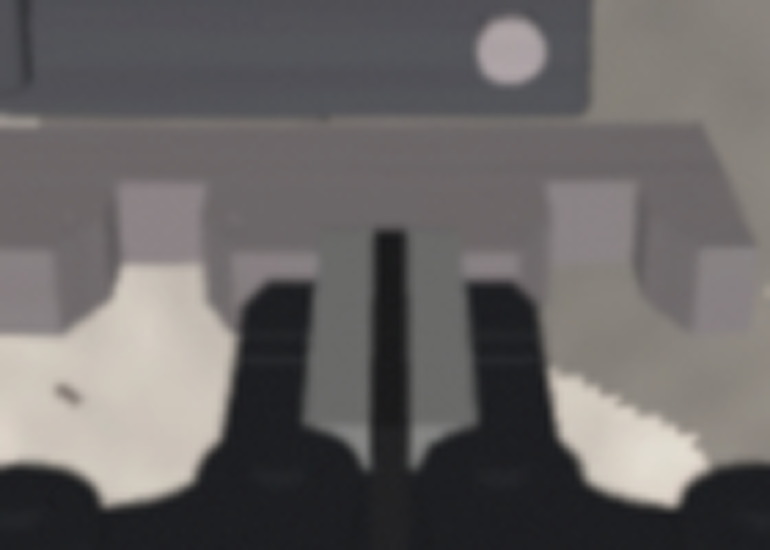

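View pics/s8z.png

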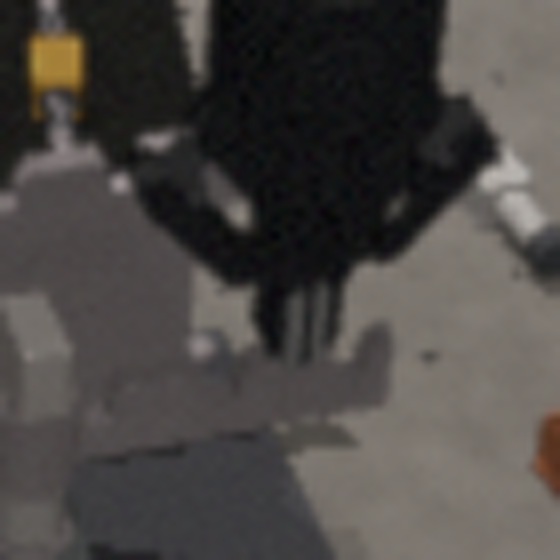

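move_arm --pt "0 0 -0.02 0" --pt "0 -0.03 -0.01 0" --pt "0 -0.04 0 0" --pt "0 -0.046 0 0" --pt "0 0 0.01 0" --pt "0 0 0.01 0" --pt "0 0 0 0" --pt "0 0 0 0" --pt "0 0 0 0"

```text
time: 15.3
tool_pos: [0.6189, -0.0842, 0.129]
tool_rot: [0.0, 0.998, 0.068, 0.0]
force: [-0.1, -0.5, 0.7]
finger_gap: -0.0
```

```bash
python3 -c "
from h import *
rel((F0+.092*UU+[0,0,-.002]),8.04)
"
```

```text
t 15.30 pos [ 0.6189 -0.0842  0.129 ] yaw 7.81 tilt [ 0.0002 -0.0007] F [-0.1 -0.5  0.7] gap -0.0000 j7 0.34
tool shift mm [ 0.6 -2.2  3.8]
turn needed -0.23
shift after turn mm [ 0.6 -2.2  3.8]
```

move_arm --pt "0 -0.002 0.001 0" --pt "0 0 0.001 0" --pt "0 0 0 0"

```text
time: 15.6
tool_pos: [0.6185, -0.0804, 0.1269]
tool_rot: [-0.0, 0.998, 0.069, -0.0]
force: [0.2, -0.2, -0.8]
finger_gap: 0.0
```

move_arm --pt "0 0 0.001 0" --pt "0 0 0 0"

```text
time: 15.8
tool_pos: [0.6184, -0.0803, 0.1258]
tool_rot: [-0.0, 0.998, 0.069, -0.0]
force: [0.0, -0.8, -0.0]
finger_gap: 0.0002
```

move_arm --pt "0 0 0.001 0" --pt "0 0 0 0"

```text
time: 16.0
tool_pos: [0.6184, -0.0803, 0.1247]
tool_rot: [-0.0, 0.998, 0.069, -0.0]
force: [-1.1, -0.6, -0.4]
finger_gap: -0.0002
```

move_arm --pt "0 0 0.001 0" --pt "0 0 0 0"

```text
time: 16.2
tool_pos: [0.6186, -0.0803, 0.1241]
tool_rot: [-0.0, 0.998, 0.069, 0.0]
force: [-0.2, 0.4, 2.2]
finger_gap: 0.0001
```

move_arm --pt "0 0 0.001 0" --pt "0 0 0 0"

```text
time: 16.4
tool_pos: [0.6186, -0.0803, 0.124]
tool_rot: [-0.0, 0.998, 0.069, 0.0]
force: [-4.1, 0.3, 8.5]
finger_gap: -0.0002
```

move_arm --pt "0 0 -0.03 0" --pt "0 0 -0.04 0" --pt "-0.02 0.02 -0.01 -0.2" --pt "-0.03 0.03 0 0" --pt "-0.04 0.04 0 0" --pt "0 0.02 0 0" --pt "0 0 0 0" --pt "0 0 0 0" --claw 0.05

```text
time: 17.2
tool_pos: [0.549, -0.1965, 0.2028]
tool_rot: [-0.0, 0.997, 0.071, 0.0]
force: [-0.3, 1.0, 0.3]
finger_gap: 0.05
```

```bash
python3 -c "
from h import *
rel(G0*[1,1,0]+[-.0005,0,.141],8.04)
"
```

```text
t 17.20 pos [ 0.549  -0.1965  0.2028] yaw 8.11 tilt [0.0002 0.0006] F [-0.3  1.   0.3] gap 0.0500 j7 0.54
tool shift mm [-7.  12.4 61.8]
turn needed 0.07
shift after turn mm [-6.9 12.3 61.8]
```

move_arm --pt "-0.007 0.0123 0 0" --pt "0 0 0.02 0" --pt "0 0 0.02 0" --pt "0 0 0.02 0" --pt "0 0 0 0" --pt "0 0 0 0"

```text
time: 17.8
tool_pos: [0.5436, -0.2094, 0.1428]
tool_rot: [-0.0, 0.997, 0.072, -0.0]
force: [1.1, -0.3, 0.3]
finger_gap: 0.0495
```

move_arm --pt "0 0 0 0" --pt "0 0 0 0" --pt "0 0 0 0" --pt "0 0 0 0" --pt "0 0 0 0" --pt "0 0 0 0" --claw 0.0 --force 60

```text
time: 18.4
tool_pos: [0.5439, -0.2103, 0.1442]
tool_rot: [0.0, 0.997, 0.071, 0.001]
force: [-2.4, 0.3, 5.6]
finger_gap: 0.0163
```

```bash
python3 -c "
from h import *
rel(G0*[1,1,0]+[-.0005,0,.141],8.04)
print(manip.sense()['moment'])
im=snap('wrist','w9.png'); cv2.imwrite('pics/w9z.png',cv2.resize(im[170:330,170:330,::-1],None,fx=4,fy=3.7,interpolation=cv2.INTER_CUBIC))
"
```

```text
t 18.40 pos [ 0.5439 -0.2103  0.1442] yaw 8.14 tilt [ 0.0011 -0.0004] F [-2.4  0.3  5.6] gap 0.0163 j7 0.59
tool shift mm [ 0.  -0.6  3.2]
turn needed 0.1
shift after turn mm [ 0.1 -0.6  3.2]
[0.05751104 0.53480392 0.01368437]
```

View pics/w9z.png

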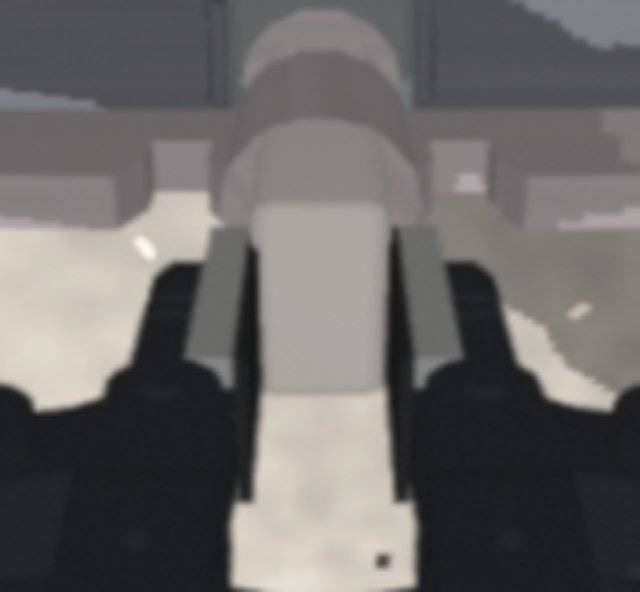

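move_arm --pt "0 0 0 -4" --pt "0 0 0 -5" --pt "0 0 0 -5" --pt "0 0 0 -5" --pt "0 0 0 -5" --pt "0 0 0 -5" --pt "0 0 0 -5" --pt "0 0 0 -5" --pt "0 0 0 -4" --pt "0 0 0 -2" --pt "0 0 0 0" --pt "0 0 0 0"

```text
time: 19.65
tool_pos: [0.5444, -0.2097, 0.1436]
tool_rot: [0.0, 0.895, 0.447, 0.001]
force: [0.2, 1.0, 2.6]
finger_gap: 0.0162
```

```bash
python3 -c "
from h import *
rel(None)
print(manip.sense()['moment'])
im=snap('wrist','w10.png')
"
```

```text
t 19.65 pos [ 0.5444 -0.2097  0.1436] yaw 53.11 tilt [0.0016 0.    ] F [0.2 1.  2.6] gap 0.0162 j7 1.30
[ 0.36956082 -0.14985341  0.07330632]
```

View pics/w10.png

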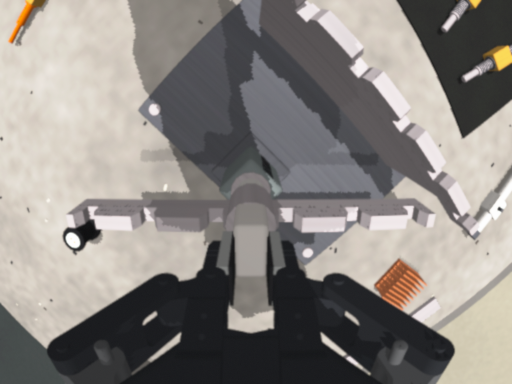

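move_arm --pt "0 0 -0.003 0" --pt "0 0 -0.0025 0" --pt "0 0 0 0" --pt "0 0 0 0" --pt "0 0 0 0"

```text
time: 20.2
tool_pos: [0.5437, -0.2095, 0.1479]
tool_rot: [-0.0, 0.894, 0.447, -0.0]
force: [4.5, 0.7, -9.4]
finger_gap: 0.0163
```

move_arm --pt "0 0 0 4" --pt "0 0 0 5" --pt "0 0 0 5" --pt "0 0 0 5" --pt "0 0 0 5" --pt "0 0 0 5" --pt "0 0 0 5" --pt "0 0 0 5" --pt "0 0 0 4" --pt "0 0 0 2" --pt "0 0 0 0.6" --pt "0 0 0 0"

```text
time: 21.4
tool_pos: [0.5433, -0.2101, 0.1485]
tool_rot: [0.0, 0.998, 0.066, -0.0]
force: [1.4, 0.2, -5.1]
finger_gap: 0.0162
```

```bash
python3 -c "
from h import *
rel(None)
print(manip.sense()['moment'])
im=snap('wrist','w11.png')
"
```

```text
t 21.40 pos [ 0.5433 -0.2101  0.1485] yaw 7.60 tilt [-0.0006 -0.0003] F [ 1.4  0.2 -5.1] gap 0.0162 j7 0.58
[-0.10173671 -0.4561503   0.2809299 ]
```

View pics/w11.png

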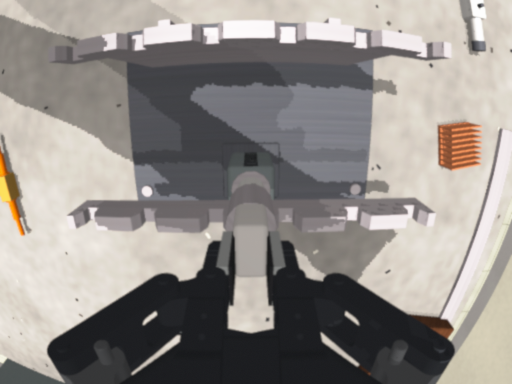

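move_arm --pt "0 0 0 0" --pt "0 0 0 0" --pt "0 0 -0.02 0" --pt "0 0 -0.04 0" --pt "0.03 0 0 0" --pt "0.04 0 0 -0.6" --pt "0.022 0 0 0" --pt "0 0 0 0" --pt "0 0 0 0" --claw 0.04

```text
time: 22.35
tool_pos: [0.6345, -0.1977, 0.2082]
tool_rot: [0.0, 0.997, 0.071, -0.001]
force: [-1.4, -0.1, -0.5]
finger_gap: 0.0399
```

move_arm --pt "0 0 0.03 0" --pt "0 0 0.03 0" --pt "0 0 0.015 0" --pt "0 0 0 0" --pt "0 0 0 0" --claw 0.0 --force 30

```text
time: 22.85
tool_pos: [0.6348, -0.1982, 0.1343]
tool_rot: [0.0, 0.997, 0.071, 0.0]
force: [0.5, 0.4, 0.6]
finger_gap: -0.0
```

```bash
python3 -c "
from h import *
rel((G0+.092*UU)*[1,1,0]+[0,0,.126],8.04)
"
```

```text
t 22.85 pos [ 0.6348 -0.1982  0.1343] yaw 8.11 tilt [ 0.0005 -0.0004] F [0.5 0.4 0.6] gap -0.0000 j7 0.53
tool shift mm [ 0.8 -1.3  8.3]
turn needed 0.07
shift after turn mm [ 0.8 -1.3  8.3]
```

move_arm --pt "0 -0.001 0.002 0" --pt "0 0 0.002 0" --pt "0 0 0.001 0" --pt "0 0 0 0"

```text
time: 23.25
tool_pos: [0.6349, -0.1965, 0.1287]
tool_rot: [0.0, 0.997, 0.071, 0.0]
force: [0.4, 0.0, 0.3]
finger_gap: 0.0001
```

move_arm --pt "0 0 0.001 0" --pt "0 0 0 0"

```text
time: 23.45
tool_pos: [0.6347, -0.1964, 0.1273]
tool_rot: [-0.0, 0.997, 0.071, -0.0]
force: [-0.2, -0.4, -0.8]
finger_gap: -0.0001
```

move_arm --pt "0 0 0.001 0" --pt "0 0 0 0"

```text
time: 23.65
tool_pos: [0.6346, -0.1965, 0.1262]
tool_rot: [-0.0, 0.997, 0.071, -0.0]
force: [0.8, 0.3, 0.2]
finger_gap: 0.0002
```

move_arm --pt "0 0 0.001 0" --pt "0 0 0 0"

```text
time: 23.85
tool_pos: [0.6349, -0.1966, 0.1255]
tool_rot: [0.0, 0.997, 0.071, 0.0]
force: [0.9, 1.0, 1.3]
finger_gap: 0.0
```

move_arm --pt "0 0 -0.04 0" --pt "0 0 -0.04 0" --pt "-0.02 -0.03 -0.03 0" --pt "-0.02 -0.045 0 0" --pt "-0.02 -0.045 0 0" --pt "-0.02 -0.045 0 0" --pt "-0.01 -0.045 0 0" --pt "0 -0.045 0 0" --pt "0 -0.03 0 0" --pt "0 0 0 0" --pt "0 0 0 0" --claw 0.045

```text
time: 24.95
tool_pos: [0.5051, 0.0733, 0.2355]
tool_rot: [0.0, 0.997, 0.072, 0.0]
force: [0.4, -1.5, -0.9]
finger_gap: 0.045
```

```bash
python3 - <<'E'
from h import *
rel(None)
snap('wrist','w12.png'); np.save('w12C.npy',manip.get_calibration('wrist'),allow_pickle=True)
snap('top','t12.png')
for u,v in [(531,155),(522,294),(513,444),(184,437)]: print(onz(CT,[110+u/4.5,125+v/4.5],.026).round(4))
E
```

```text
t 24.95 pos [0.5051 0.0733 0.2355] yaw 8.27 tilt [ 0.0002 -0.0002] F [ 0.4 -1.5 -0.9] gap 0.0450 j7 -0.02
[[0.6057 0.1304 0.026 ]]
[[0.5201 0.1358 0.026 ]]
[[0.4285 0.1412 0.026 ]]
[[0.4336 0.3425 0.026 ]]
```

View pics/w12.png

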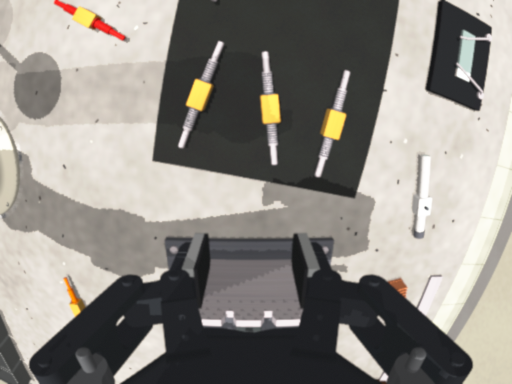

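View pics/t12.png

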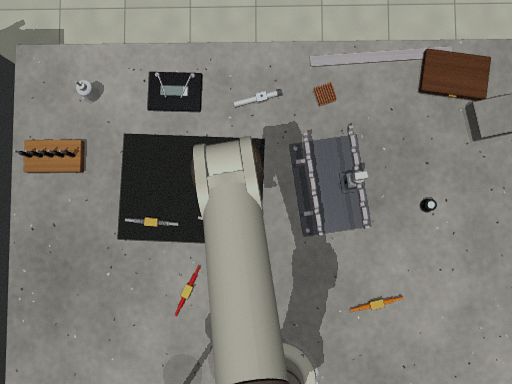

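```bash
cat >> h.py <<'E'
MATC=onz(CT,np.array([(64,38),(697,62),(677,542),(34,515)])/4.5+[110,125],.004)[:,:2]
def findscrews(im,C,fn,fwd,inv,zr=.019,dbg=None):
    """im RGB; fwd(C,X)->px, inv(C,uv,z)->X. returns list of (center xyz, yaw deg)"""
    hsv=cv2.cvtColor(im,cv2.COLOR_RGB2HSV)
    H,W=im.shape[:2]
    # mat mask
    c=MATC.mean(0); pts=[]
    for i in range(4):
        a,b=MATC[i],MATC[(i+1)%4]
        for t in np.linspace(0,1,20,endpoint=False): pts.append(c+(a+(b-a)*t-c)*0.985)
    pts=np.array(pts); px=fwd(C,np.c_[pts,np.full(len(pts),.004)])
    mm=np.zeros((H,W),np.uint8); cv2.fillPoly(mm,[px.round().astype(np.int32)],1)
    val=im.max(2).astype(int); fg=((val>62)&(mm>0)).astype(np.uint8)
    nut=((hsv[:,:,0]>14)&(hsv[:,:,0]<34)&(hsv[:,:,1]>110)&(hsv[:,:,2]>70)&(mm>0)).astype(np.uint8)
    n,lab,st,cen=cv2.connectedComponentsWithStats(nut)
    out=[]
    for i in range(1,n):
        if st[i,4]<40: continue
        X0=inv(C,cen[i],.022)[0]
        v,u=np.nonzero(fg); P=inv(C,np.c_[u,v],zr)
        d=np.hypot(*(P-X0)[:,:2].T); k=d<.085; Q=P[k][:,:2]; uv=np.c_[u,v][k]
        w=Q-X0[:2]; ax=None
        # iterative line fit using rod pixels (exclude nut)
        rod=np.hypot(*w.T)>.026
        for it in range(4):
            R_=Q[rod]
            m=R_.mean(0) if ax is None else m
            cc,e=np.linalg.eigh(np.cov((R_-R_.mean(0)).T)); ax=e[:,1]; m=R_.mean(0)
            off=(Q-m)@np.array([-ax[1],ax[0]]); al=(Q-X0[:2])@ax
            rod=(abs(al)>.024)&(abs(off)<.009)
        s=(Q[rod]-m)@ax; ends=(s.min(),s.max()); mid=m+ax*(ends[0]+ends[1])/2
        nn=np.array([-ax[1],ax[0]]); 
        # nut centre along axis
        out.append((mid,np.degrees(np.arctan2(ax[1],ax[0]))%180,ends[1]-ends[0],((X0[:2]-mid)@ax,(X0[:2]-mid)@nn),cen[i]))
        if dbg is not None:
            for t in (-.074,0,.074):
                p=fwd(C,np.r_[mid+t*ax,zr])[0]; cv2.circle(dbg,(int(round(p[0])),int(round(p[1]))),3,(255,0,0),1)
    return out
def look(fn='w'):
    C=manip.get_calibration('wrist'); im=manip.get_image('wrist').copy()
    r=findscrews(im,C,None,wproj,wonz,dbg=im); cv2.imwrite('pics/'+fn,im[:,:,::-1])
    for o in r: print('W mid',o[0].round(4),'yaw %.1f len %.3f'%(o[1],o[2]),'nut off mm',(np.array(o[3])*1000).round(1),'px',o[4].round(0))
    return r
def lookt(fn):
    im=manip.get_image('top').copy()
    r=findscrews(im,CT,None,proj,onz,dbg=im); cv2.imwrite('pics/'+fn,im[:,:,::-1])
    for o in r: print('T mid',o[0].round(4),'yaw %.1f len %.3f'%(o[1],o[2]),'nut off mm',(np.array(o[3])*1000).round(1),'px',o[4].round(0))
    return r
E
python3 - <<'E'
from h import *
rel(None); look('w13.png')
im=cv2.imread('pics/top0.png')[:,:,::-1].copy()
for o in findscrews(im,CT,None,proj,onz,dbg=im): print('T',o[0].round(4),o[1].round(1),o[2].round(3),np.round(o[3],4),o[4].round(0))
cv2.imwrite('pics/t13.png',im[:,:,::-1])
E
```

```text
t 25.05 pos [0.5054 0.0713 0.2354] yaw 8.05 tilt [ 0.     -0.0007] F [ 0.7 -0.4 -0.3] gap 0.0446 j7 -0.02
W mid [0.4279 0.1426] yaw 75.9 len 0.151 nut off mm [ 0.  -0.2] px [198.  93.]
W mid [0.597  0.1298] yaw 88.2 len 0.063 nut off mm [ 4.7 77.4] px [270. 107.]
W mid [0.5754 0.1359] yaw 45.1 len 0.132 nut off mm [ 17.1 -23.6] px [333. 122.]
T [0.607  0.1301] 84.6 0.148 [ 0.0019 -0.0006] [228. 159.]
T [0.5219 0.1486] 0.4 0.167 [0.0004 0.011 ] [226. 190.]
T [0.4351 0.3441] 84.9 0.146 [ 0.001  -0.0002] [150. 222.]
T [0.4296 0.1436] 75.8 0.146 [-0.0003 -0.0003] [223. 223.]
```

View pics/w13.png

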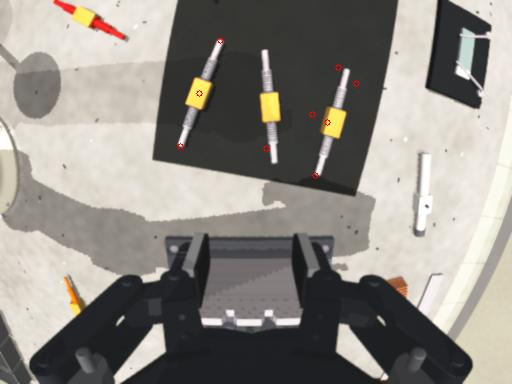

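```bash
python3 - <<'E'
s=open('h.py').read()
s=s.replace("""    n,lab,st,cen=cv2.connectedComponentsWithStats(nut)
""","""    n,lab,st,cen=cv2.connectedComponentsWithStats(nut)
    FG=cv2.morphologyEx(fg|nut,cv2.MORPH_CLOSE,np.ones((3,3),np.uint8)); _,flab=cv2.connectedComponents(FG)
""").replace("v,u=np.nonzero(fg);","lb=np.bincount(flab[lab==i]).argmax(); v,u=np.nonzero((fg>0)&(flab==lb));")
open('h.py','w').write(s)
E
python3 - <<'E'
from h import *
rel(None); look('w13.png')
im=cv2.imread('pics/top0.png')[:,:,::-1].copy()
for o in findscrews(im,CT,None,proj,onz,dbg=im): print('T',o[0].round(4),o[1].round(1),o[2].round(3),np.round(o[3],4),o[4].round(0))
E
```

```text
t 25.10 pos [0.5055 0.0712 0.2354] yaw 8.01 tilt [ 0.     -0.0006] F [-0.7 -0.1 -0.1] gap 0.0451 j7 -0.02
W mid [0.428  0.1426] yaw 75.9 len 0.152 nut off mm [ 0.1 -0.1] px [198.  93.]
W mid [0.5195 0.1367] yaw 103.6 len 0.152 nut off mm [-0.  -0.3] px [270. 107.]
W mid [0.6047 0.1313] yaw 84.6 len 0.151 nut off mm [0.  0.5] px [333. 122.]
T [0.6071 0.1301] 84.6 0.148 [ 0.0019 -0.0006] [228. 159.]
T [0.5215 0.1365] 103.8 0.149 [ 0.001  -0.0004] [226. 190.]
T [0.4351 0.3441] 84.9 0.146 [ 0.001  -0.0002] [150. 222.]
T [0.4296 0.1436] 75.8 0.146 [-0.0003 -0.0003] [223. 223.]
```

```bash
python3 - <<'E'
from h import *
rel([.6047,.1313,.012],-5.4)
E
```

```text
t 25.15 pos [0.5054 0.0711 0.2354] yaw 8.00 tilt [-0.     -0.0005] F [ 0.4  0.7 -0.4] gap 0.0450 j7 -0.02
tool shift mm [106.7 -45.9 223.3]
turn needed 13.4
shift after turn mm [ 93.2 -69.2 223.4]
```

move_arm --pt "0 0 0 6.7" --pt "0 0 0 6.7" --pt "0.03 -0.02 0.02 0" --pt "0.03 -0.025 0.04 0" --pt "0.033 -0.024 0.04 0" --pt "0 0 0.04 0" --pt "0 0 0.04 0" --pt "0 0 0.03 0" --pt "0 0 0.013 0" --pt "0 0 0 0" --pt "0 0 0 0"

```text
time: 26.25
tool_pos: [0.5976, 0.1276, 0.0228]
tool_rot: [-0.0, 0.999, -0.046, 0.001]
force: [-0.1, -0.1, 0.3]
finger_gap: 0.045
```

```bash
python3 - <<'E'
from h import *
rel([.6047,.1313,-.010],-5.4); snap('wrist','w14.png')
E
```

```text
t 26.25 pos [0.5976 0.1276 0.0228] yaw -5.30 tilt [0.0016 0.0002] F [-0.1 -0.1  0.3] gap 0.0450 j7 -0.25
tool shift mm [ 6.7 -4.3 32.8]
turn needed 0.1
shift after turn mm [ 6.8 -4.3 32.8]
```

View pics/w14.png

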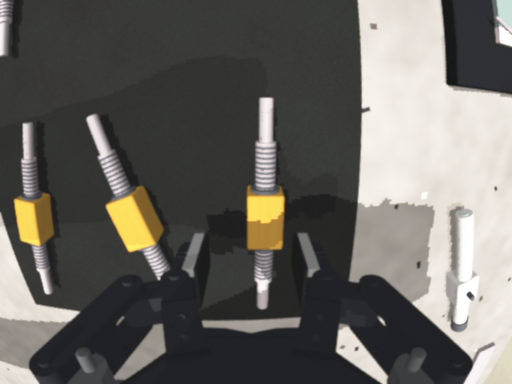

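move_arm --pt "0.0068 -0.0043 0 0" --pt "0 0 0.01 0" --pt "0 0 0 0" --pt "0 0 0 0"

```text
time: 26.7
tool_pos: [0.6031, 0.1318, 0.0113]
tool_rot: [0.0, 0.999, -0.046, -0.0]
force: [-0.5, 0.6, -1.2]
finger_gap: 0.0451
```

```bash
python3 - <<'E'
from h import *
rel([.6047,.1313,-.010],-5.4); look('w15.png')
E
```

```text
t 26.70 pos [0.6031 0.1318 0.0113] yaw -5.24 tilt [-0.0008 -0.0001] F [-0.5  0.6 -1.2] gap 0.0451 j7 -0.25
tool shift mm [ 1.7  0.3 21.3]
turn needed 0.16
shift after turn mm [ 1.7  0.3 21.3]
W mid [0.5179 0.1549] yaw 103.6 len 0.113 nut off mm [-16.5  -1.9] px [124. 233.]
W mid [0.6055 0.1318] yaw 84.7 len 0.148 nut off mm [ 0.5 -0.3] px [257. 235.]
W mid [0.4311 0.1423] yaw 75.4 len 0.151 nut off mm [ 2.7 -3.5] px [ 23. 230.]
```

View pics/w15.png

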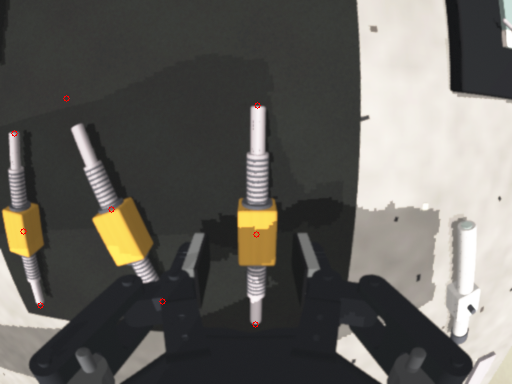

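move_arm --pt "0.002 0 0.008 0" --pt "0 0 0.006 0" --pt "0 0 0.004 0" --pt "0 0 0.003 0" --pt "0 0 0 0"

```text
time: 27.25
tool_pos: [0.6049, 0.1315, -0.0102]
tool_rot: [0.0, 0.999, -0.046, -0.001]
force: [-0.0, 0.1, -0.2]
finger_gap: 0.0454
```

move_arm --pt "0 0 0 0" --pt "0 0 0 0" --pt "0 0 0 0" --pt "0 0 0 0" --pt "0 0 0 0" --pt "0 0 0 0" --claw 0.0 --force 70

```text
time: 27.85
tool_pos: [0.606, 0.1317, -0.0089]
tool_rot: [-0.0, 0.999, -0.046, 0.0]
force: [-0.9, -1.0, 4.8]
finger_gap: 0.0203
```

```bash
python3 - <<'E'
from h import *
rel([.6047,.1313,-.010],-5.4); snap('wrist','w16.png')
E
```

```text
t 27.85 pos [ 0.606   0.1317 -0.0089] yaw -5.25 tilt [0.0009 0.0003] F [-0.9 -1.   4.8] gap 0.0203 j7 -0.25
tool shift mm [-1.3  0.5  1.1]
turn needed 0.15
shift after turn mm [-1.3  0.5  1.1]
```

View pics/w16.png

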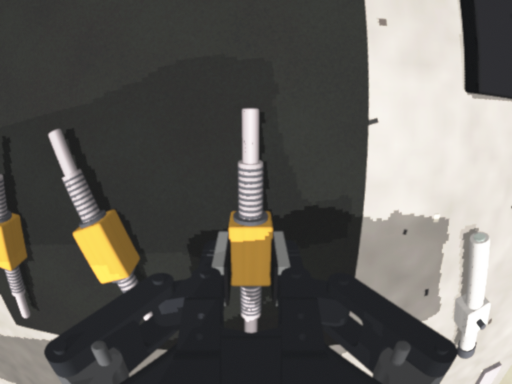

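move_arm --pt "0 0 -0.01 0" --pt "0 0 -0.03 0" --pt "0 0 -0.04 0" --pt "0 0 -0.04 0" --pt "0 0 -0.04 -6.7" --pt "0 0 -0.02 -6.6" --pt "0 0 0 0" --pt "0 0 0 0"

```text
time: 28.7
tool_pos: [0.6047, 0.1314, 0.1701]
tool_rot: [-0.0, 0.998, 0.069, -0.0]
force: [-0.7, -0.3, -2.7]
finger_gap: 0.0202
```

```bash
python3 - <<'E'
from h import *
T=F0+.115*UU-.058*VV; T[2]=.175; print(T)
rel(T,8.04); snap('wrist','w17.png')
E
```

```text
[ 0.6500891  -0.13614336  0.175     ]
t 28.70 pos [0.6047 0.1314 0.1701] yaw 7.90 tilt [-0.001   0.0001] F [-0.7 -0.3 -2.7] gap 0.0202 j7 -0.07
tool shift mm [  8.2 271.3  -5. ]
turn needed -0.14
shift after turn mm [  7.5 271.3  -4.9]
```

View pics/w17.png

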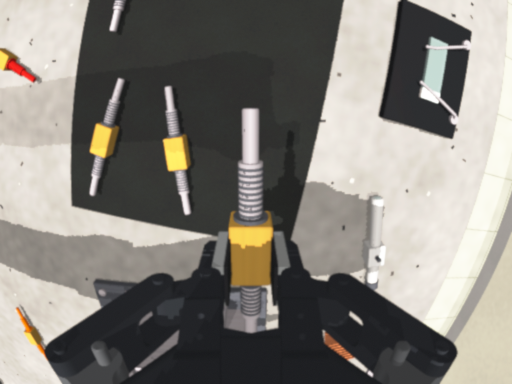

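move_arm --pt "0 0.03 -0.005 -0.15" --pt "0.002 0.04 0 0" --pt "0.002 0.04 0 0" --pt "0.002 0.04 0 0" --pt "0.002 0.04 0 0" --pt "0 0.04 0 0" --pt "0 0.03 0 0" --pt "0 0.01 0 0" --pt "0 0 0 0" --pt "0 0 0 0" --pt "0 0 0 0"

```text
time: 29.85
tool_pos: [0.6517, -0.1313, 0.1748]
tool_rot: [-0.001, 0.997, 0.073, -0.001]
force: [-0.6, 0.3, -2.2]
finger_gap: 0.0199
```

```bash
python3 - <<'E'
from h import *
T=F0+.115*UU-.058*VV; T[2]=.175
rel(T,8.04); snap('wrist','w18.png'); snap('side','s18.png')
E
```

```text
t 29.85 pos [ 0.6517 -0.1313  0.1748] yaw 8.37 tilt [-0.0013  0.0018] F [-0.6  0.3 -2.2] gap 0.0199 j7 0.38
tool shift mm [-2.3  4.5 -0.2]
turn needed 0.33
shift after turn mm [-2.3  4.6 -0.2]
```

View pics/w18.png

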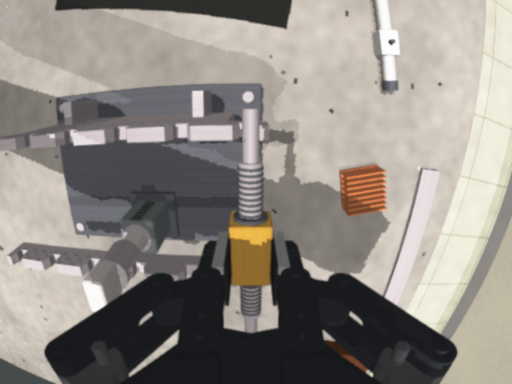

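```bash
cat >> h.py <<'E'
def overlay(fn,out,box,s,ext=.032,C=None,df=np.zeros(3)):
    """draw tooth-top outlines of the bars on saved wrist picture"""
    C=C or manip.get_calibration('wrist'); im=cv2.imread('pics/'+fn); r0,r1,c0,c1=box
    big=cv2.resize(im[r0:r1,c0:c1],None,fx=s,fy=s,interpolation=cv2.INTER_CUBIC)
    for O in (F0+df,G0+df+[0,0,ext]):
        for a,b in [(-130,-124),(-106,-78),(-60,-32),(-14,14),(32,60),(78,106),(124,130)]:
            X=np.array([O+[0,0,.016]+x/1000*UU+y*VV for x,y in ((a,-.005),(b,-.005),(b,.005),(a,.005))])
            p=((wproj(C,X)-[c0,r0]+.5)*s-.5).round().astype(np.int32); cv2.polylines(big,[p],True,(0,0,255),1)
        for a in SL:
            X=np.array([O+a*UU+x*UU+y*VV for x,y in ((-.005,-.005),(.005,-.005),(.005,.005),(-.005,.005))])
            p=((wproj(C,X)-[c0,r0]+.5)*s-.5).round().astype(np.int32); cv2.polylines(big,[p],True,(0,255,0),1)
    cv2.imwrite('pics/'+out,big)
E
python3 - <<'E'
from h import *
overlay('w18.png','w18o.png',(105,165,0,285),2.8)
overlay('w18.png','w18o.png',(95,300,0,285),2.8)
E
```

```text
(no output)
```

View pics/w18o.png

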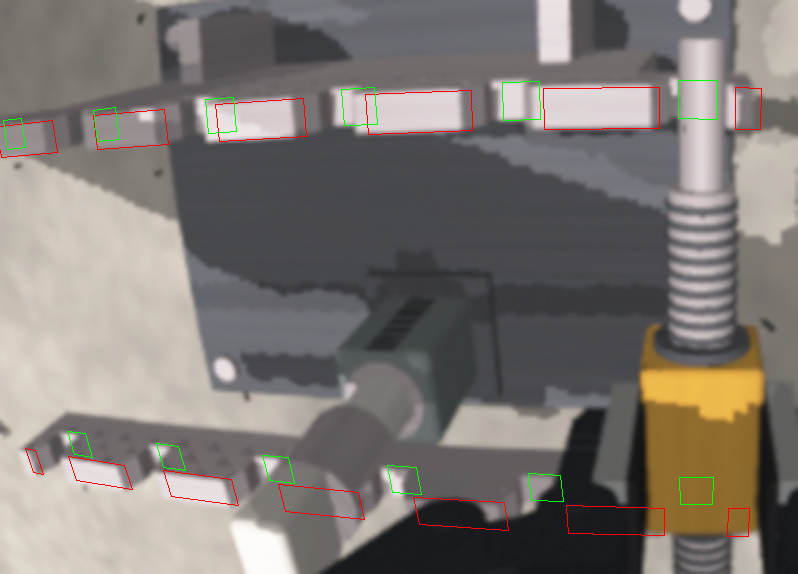

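```bash
python3 - <<'E'
from h import *
snap('wrist','w19.png'); rel(None)
overlay('w19.png','w19o.png',(95,300,0,285),2.8,df=np.array([-.0022,.001,.001]))
E
```

```text
t 30.00 pos [ 0.652  -0.1324  0.1756] yaw 8.34 tilt [-0.0001  0.0008] F [ 0.3 -0.3 -1.9] gap 0.0201 j7 0.38
```

View pics/w19o.png

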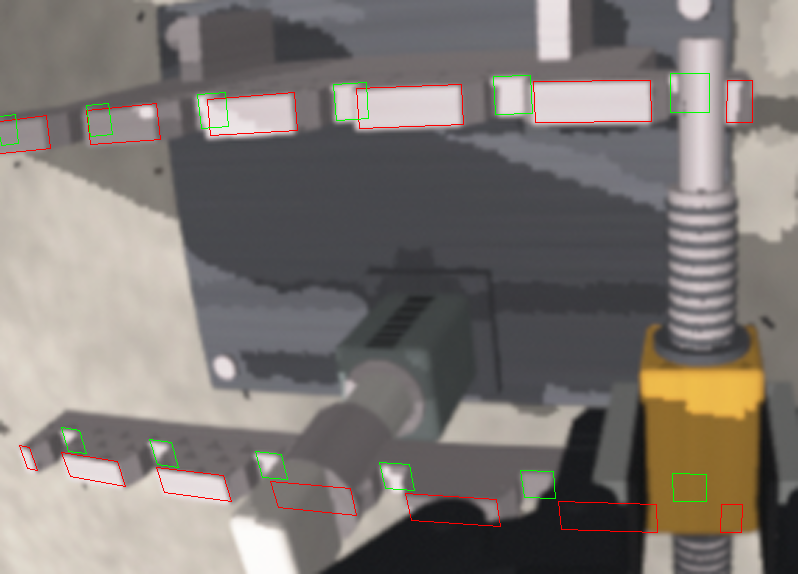

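```bash
python3 - <<'E'
from h import *
s=open('h.py').read()
open('h.py','a').write("F1=F0+np.array([-.0022,.0003,.001])\ndef slot(i,z): \n    T=F1+SL[i]*UU-.058*VV; T[2]=z; return T\n")
E
python3 - <<'E'
from h import *
rel(slot(5,.128),8.04)
E
```

```text
t 30.00 pos [ 0.652  -0.1324  0.1756] yaw 8.34 tilt [-0.0001  0.0008] F [ 0.3 -0.3 -1.9] gap 0.0201 j7 0.38
tool shift mm [-4.6  2.8 47.6]
turn needed 0.3
shift after turn mm [-4.6  2.8 47.6]
```

move_arm --pt "-0.0046 0.0028 0 0.3" --pt "0 0 0.02 0" --pt "0 0 0.02 0" --pt "0 0 0.007 0" --pt "0 0 0 0" --pt "0 0 0 0" --pt "0 0 0 0"

```text
time: 30.7
tool_pos: [0.6486, -0.1382, 0.1299]
tool_rot: [0.0, 0.998, 0.069, 0.001]
force: [-0.1, 0.4, -2.3]
finger_gap: 0.0204
```

```bash
python3 - <<'E'
from h import *
rel(slot(5,.118),8.04)
im=snap('wrist','w20.png'); cv2.imwrite('pics/w20z.png',cv2.resize(im[60:360,130:370,::-1],None,fx=2.5,fy=2,interpolation=cv2.INTER_CUBIC))
im=snap('side','s20.png'); cv2.imwrite('pics/s20z.png',cv2.resize(im[170:260,240:350,::-1],None,fx=6,fy=6,interpolation=cv2.INTER_CUBIC))
E
```

```text
t 30.70 pos [ 0.6486 -0.1382  0.1299] yaw 7.90 tilt [ 0.002  -0.0003] F [-0.1  0.4 -2.3] gap 0.0204 j7 0.39
tool shift mm [-0.4 -2.4 11.9]
turn needed -0.14
shift after turn mm [-0.4 -2.4 11.9]
```

View pics/w20z.png

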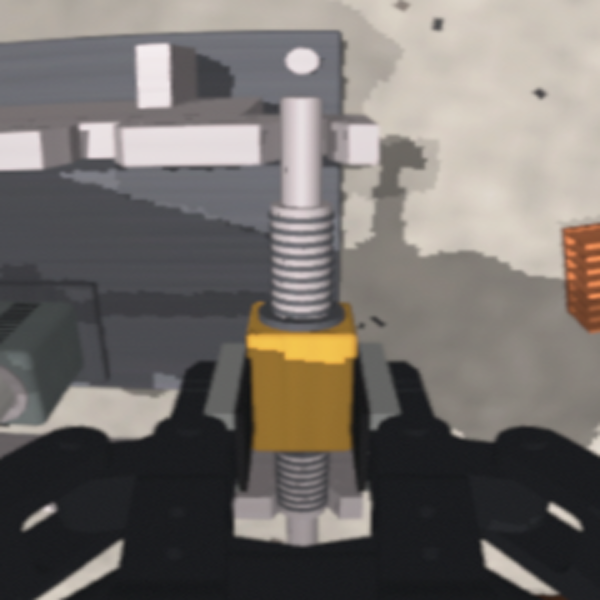

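View pics/s20z.png

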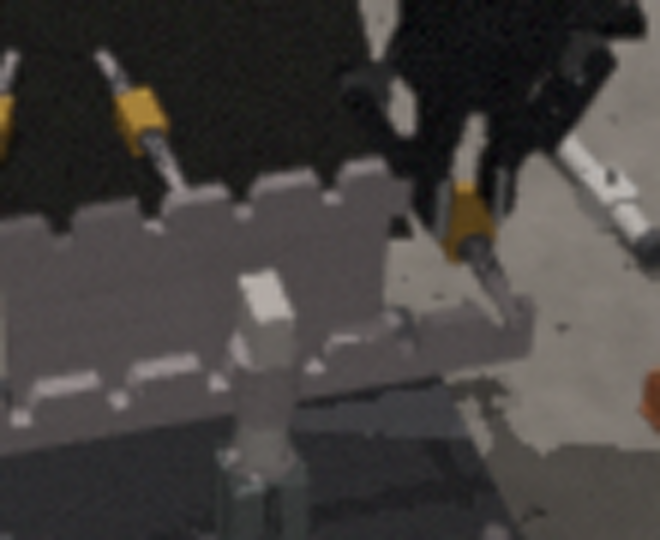

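move_arm --pt "0 -0.002 0.005 0" --pt "0 0 0.004 0" --pt "0 0 0.003 0" --pt "0 0 0 0"

```text
time: 31.2
tool_pos: [0.6478, -0.1357, 0.1163]
tool_rot: [-0.0, 0.998, 0.069, 0.0]
force: [0.9, 0.3, -1.6]
finger_gap: 0.0199
```

move_arm --pt "0 0 0.002 0" --pt "0 0 0.002 0" --pt "0 0 0 0"

```text
time: 31.5
tool_pos: [0.6479, -0.136, 0.1125]
tool_rot: [0.0, 0.998, 0.069, 0.0]
force: [2.5, -0.0, -2.5]
finger_gap: 0.02
```

```bash
python3 - <<'E'
from h import *
rel(slot(5,.108),8.04);print(manip.sense()['moment'])
E
```

```text
t 31.50 pos [ 0.6479 -0.136   0.1125] yaw 7.90 tilt [ 0.0008 -0.0001] F [ 2.5 -0.  -2.5] gap 0.0200 j7 0.39
tool shift mm [ 0.  -0.2  4.5]
turn needed -0.14
shift after turn mm [ 0.  -0.2  4.5]
[-0.02665547 -0.53399089  0.06587225]
```

move_arm --pt "0.0003 0 0.0015 0" --pt "0 0 0.0015 0" --pt "0 0 0 0"

```text
time: 31.8
tool_pos: [0.6483, -0.136, 0.1108]
tool_rot: [0.0, 0.998, 0.069, 0.001]
force: [-0.2, 0.4, 6.1]
finger_gap: 0.0202
```

move_arm --pt "0 0 0.001 0" --pt "0 0 0 0"

```text
time: 32.0
tool_pos: [0.6485, -0.136, 0.1106]
tool_rot: [0.0, 0.998, 0.069, 0.001]
force: [-2.0, 2.2, 9.0]
finger_gap: 0.0201
```

move_arm --pt "0 0 0.001 0" --pt "0 0 0 0"

```text
time: 32.2
tool_pos: [0.6486, -0.136, 0.1103]
tool_rot: [0.0, 0.998, 0.069, 0.001]
force: [-2.2, 1.5, 12.6]
finger_gap: 0.0205
```

```bash
python3 - <<'E'
from h import *
im=snap('wrist','w21.png'); cv2.imwrite('pics/w21z.png',cv2.resize(im[60:360,130:370,::-1],None,fx=2.5,fy=2,interpolation=cv2.INTER_CUBIC))
im=snap('side','s21.png'); cv2.imwrite('pics/s21z.png',cv2.resize(im[180:250,280:350,::-1],None,fx=8,fy=8,interpolation=cv2.INTER_CUBIC))
E
```

```text
(no output)
```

View pics/w21z.png

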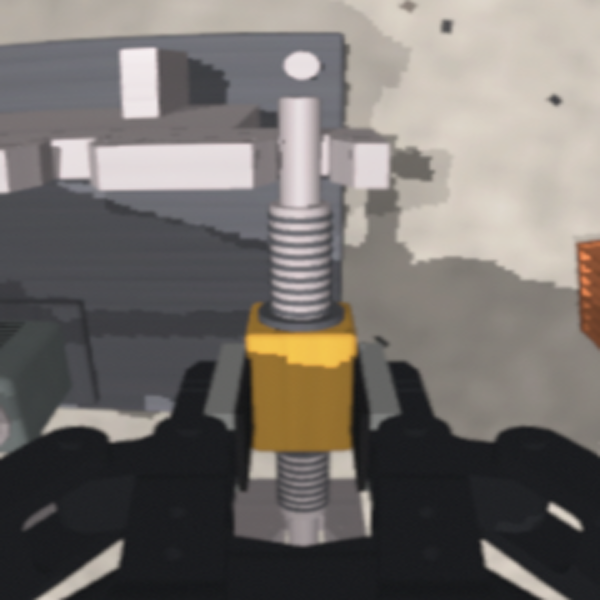

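View pics/s21z.png

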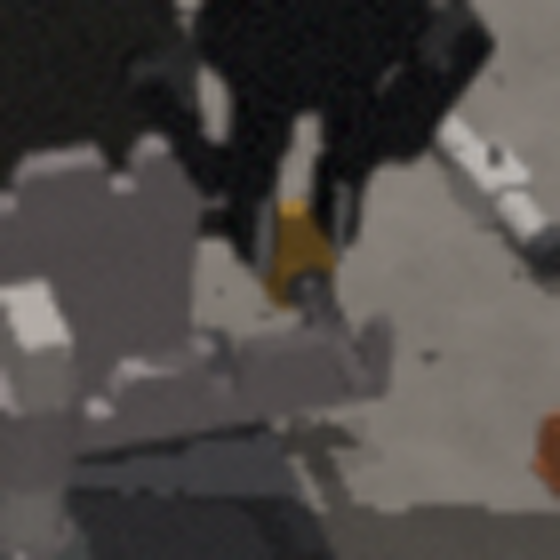

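move_arm --pt "0 0 -0.001 0" --pt "0 0 0 0" --pt "0 0 0 0" --pt "0 0 0 0" --claw 0.029

```text
time: 32.7
tool_pos: [0.6472, -0.136, 0.108]
tool_rot: [-0.0, 0.998, 0.069, -0.001]
force: [-0.3, 0.5, -0.5]
finger_gap: 0.0289
```

move_arm --pt "0 0 -0.01 0" --pt "0 0 -0.02 0" --pt "0 0 -0.03 0" --pt "0 -0.02 -0.03 0" --pt "0 -0.03 0 0" --pt "0 -0.03 0 0" --pt "0 0 0 0" --pt "0 0 0 0"

```text
time: 33.5
tool_pos: [0.6368, -0.0556, 0.1992]
tool_rot: [-0.0, 0.998, 0.07, 0.0]
force: [-0.5, -0.2, -0.2]
finger_gap: 0.0294
```

```bash
python3 - <<'E'
from h import *
rel(None)
im=snap('wrist','w22.png'); cv2.imwrite('pics/w22z.png',cv2.resize(im[130:360,130:370,::-1],None,fx=3,fy=2.6,interpolation=cv2.INTER_CUBIC))
im=snap('side','s22.png'); cv2.imwrite('pics/s22z.png',cv2.resize(im[180:250,270:350,::-1],None,fx=8,fy=8,interpolation=cv2.INTER_CUBIC))
E
```

```text
t 33.50 pos [ 0.6368 -0.0556  0.1992] yaw 8.03 tilt [0.0005 0.0001] F [-0.5 -0.2 -0.2] gap 0.0294 j7 0.25
```

View pics/w22z.png

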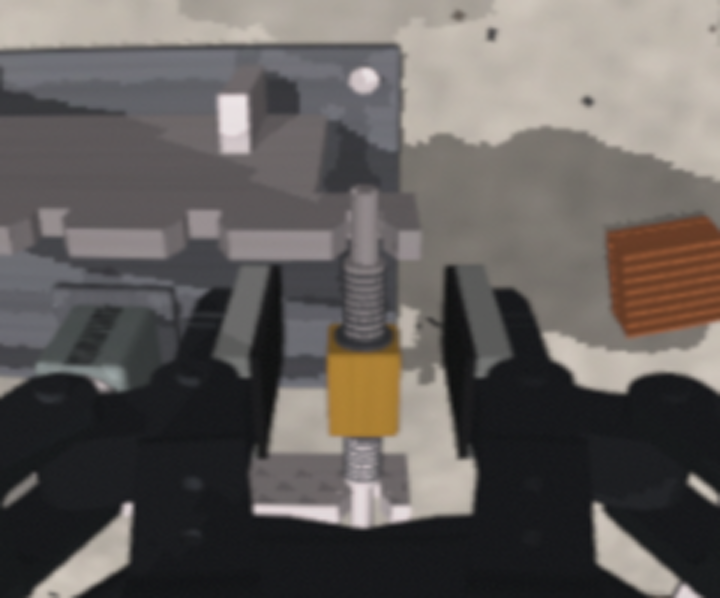

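View pics/s22z.png

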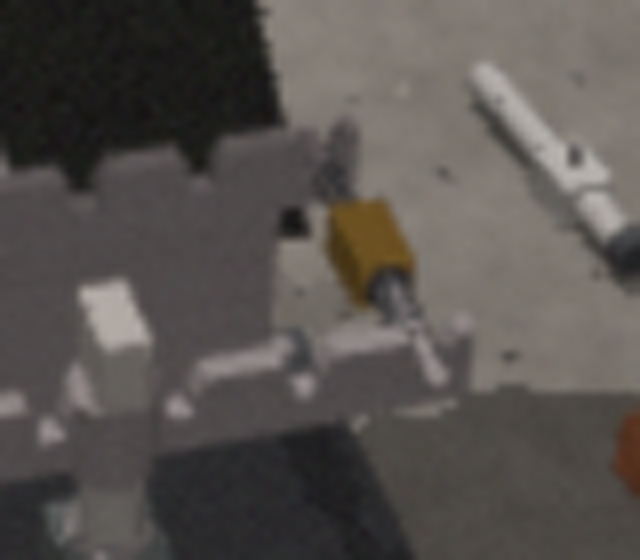

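```bash
python3 - <<'E'
from h import *
rel([.52,.10,.14],13.6)
E
```

```text
t 33.60 pos [ 0.6368 -0.0581  0.199 ] yaw 7.83 tilt [ 0.0003 -0.001 ] F [-0.2 -0.8 -0.1] gap 0.0289 j7 0.25
tool shift mm [ -94.2 -172.6   58.8]
turn needed -5.77
shift after turn mm [ -76.4 -181.1   59. ]
```

move_arm --pt "0 -0.02 0 -5.7" --pt "-0.02 -0.035 0 0" --pt "-0.02 -0.035 0.01 0" --pt "-0.02 -0.035 0.02 0" --pt "-0.016 -0.035 0.03 0" --pt "0 -0.021 0 0" --pt "0 0 0 0" --pt "0 0 0 0" --pt "0 0 0 0" --claw 0.045

```text
time: 34.5
tool_pos: [0.5236, 0.0996, 0.1392]
tool_rot: [0.0, 0.993, 0.117, 0.001]
force: [0.4, -1.2, 0.3]
finger_gap: 0.0449
```

```bash
cat >> h.py <<'E'
def pick(z,near,fn):
    r=look(fn); r=min(r,key=lambda o:np.hypot(*(o[0]-near)))
    rel([*r[0],z],r[1]-90)
E
python3 - <<'E'
from h import *
pick(.012,[.5195,.137],'w23.png')
E
```

```text
W mid [0.4281 0.1426] yaw 75.9 len 0.151 nut off mm [ 0.3 -0.6] px [166. 113.]
W mid [0.5194 0.1375] yaw 103.6 len 0.149 nut off mm [-0.5 -0.6] px [257. 138.]
t 34.55 pos [0.5235 0.0997 0.1391] yaw 13.42 tilt [ 0.0013 -0.0006] F [ 0.  -0.1 -0.5] gap 0.0452 j7 0.03
tool shift mm [  4.6 -37.9 127.1]
turn needed -0.17
shift after turn mm [  4.9 -37.8 127.1]
```

View pics/w23.png

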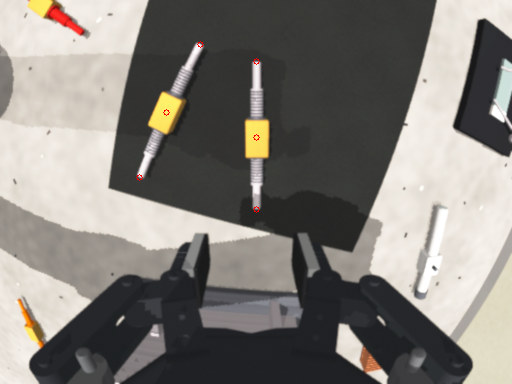

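move_arm --pt "0.0049 -0.0378 0.01 -0.17" --pt "0 0 0.03 0" --pt "0 0 0.03 0" --pt "0 0 0.03 0" --pt "0 0 0.02 0" --pt "0 0 0 0" --pt "0 0 0 0" --pt "0 0 0 0"

```text
time: 35.35
tool_pos: [0.5197, 0.1394, 0.02]
tool_rot: [-0.0, 0.993, 0.119, 0.001]
force: [0.6, 0.5, 0.6]
finger_gap: 0.0452
```

```bash
python3 - <<'E'
from h import *
pick(-.010,[.5195,.137],'w24.png')
E
```

```text
W mid [0.4285 0.1427] yaw 75.8 len 0.150 nut off mm [ 1.2 -0.8] px [113. 191.]
W mid [0.5195 0.1378] yaw 103.6 len 0.148 nut off mm [ 0.1 -0.1] px [251. 232.]
t 35.40 pos [0.5197 0.1396 0.0201] yaw 13.73 tilt [0.0028 0.0008] F [ 0.  -0.2  1.1] gap 0.0450 j7 -0.03
tool shift mm [-0.7  1.8 30.1]
turn needed 0.11
shift after turn mm [-0.6  1.8 30.1]
```

move_arm --pt "-0.0005 0.0018 0.01 0" --pt "0 0 0.008 0" --pt "0 0 0.006 0" --pt "0 0 0.004 0" --pt "0 0 0.002 0" --pt "0 0 0 0" --pt "0 0 0 0"

```text
time: 36.1
tool_pos: [0.5181, 0.1378, -0.0114]
tool_rot: [-0.0, 0.993, 0.12, 0.0]
force: [-0.3, 0.8, -0.2]
finger_gap: 0.0447
```

move_arm --pt "0 0 0 0" --pt "0 0 0 0" --pt "0 0 0 0" --pt "0 0 0 0" --pt "0 0 0 0" --pt "0 0 0 0" --claw 0.0 --force 70

```text
time: 36.7
tool_pos: [0.519, 0.138, -0.0106]
tool_rot: [-0.0, 0.993, 0.12, 0.001]
force: [0.4, 0.3, 5.7]
finger_gap: 0.0199
```

```bash
python3 - <<'E'
from h import *
rel(None)
E
```

```text
t 36.70 pos [ 0.519   0.138  -0.0106] yaw 13.77 tilt [0.0016 0.0006] F [0.4 0.3 5.7] gap 0.0199 j7 -0.03
```

move_arm --pt "0 0 -0.01 0" --pt "0 0 -0.03 0" --pt "0 0 -0.04 0" --pt "0 0 -0.04 0" --pt "0 0 -0.04 2.8" --pt "0 0 -0.025 2.9" --pt "0 0 0 0" --pt "0 0 0 0"

```text
time: 37.5
tool_pos: [0.5175, 0.1377, 0.1736]
tool_rot: [-0.0, 0.997, 0.071, -0.0]
force: [-0.7, 0.1, -3.3]
finger_gap: 0.0199
```

move_arm --pt "0.003 0.02 0 0" --pt "0.007 0.04 0 0" --pt "0.007 0.04 0 0" --pt "0.007 0.04 0 0" --pt "0.007 0.04 0 0" --pt "0.007 0.04 0 0" --pt "0.005 0.04 0 0" --pt "0 0.029 0 0" --pt "0 0 0 0" --pt "0 0 0 0" --pt "0 0 0 0"

```text
time: 38.6
tool_pos: [0.6001, -0.1405, 0.1717]
tool_rot: [-0.001, 0.997, 0.071, -0.002]
force: [0.5, 0.5, -1.6]
finger_gap: 0.0201
```

```bash
python3 - <<'E'
from h import *
rel(slot(4,.13),8.04)
snap('wrist','w25.png')
overlay('w25.png','w25o.png',(95,300,50,335),2.8,df=F1-F0)
E
```

```text
t 38.60 pos [ 0.6001 -0.1405  0.1717] yaw 8.18 tilt [-0.0033  0.0016] F [ 0.5  0.5 -1.6] gap 0.0201 j7 0.41
tool shift mm [ 2.1  2.2 41.7]
turn needed 0.14
shift after turn mm [ 2.   2.1 41.7]
```

View pics/w25o.png

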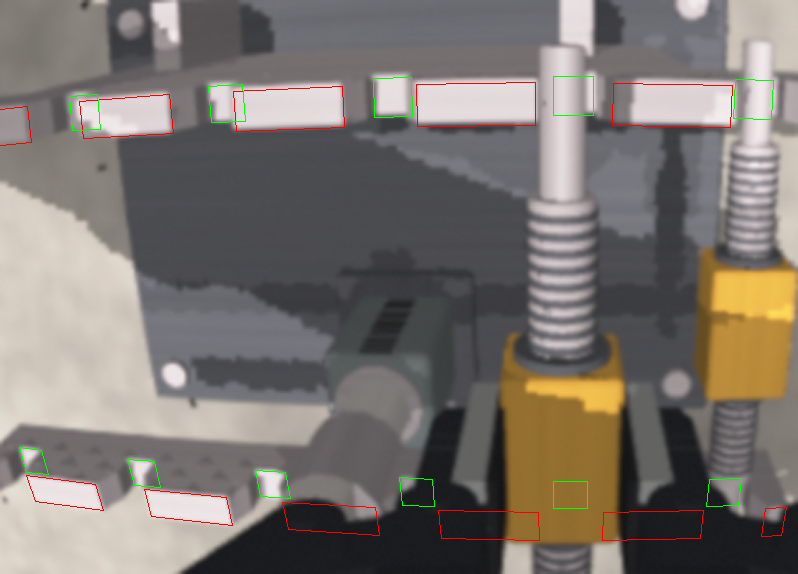

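move_arm --pt "0.0025 0.0021 0 0.14" --pt "0 0 0.02 0" --pt "0 0 0.015 0" --pt "0 0 0.006 0" --pt "0 0 0 0" --pt "0 0 0 0" --pt "0 0 0 0"

```text
time: 39.35
tool_pos: [0.6046, -0.1442, 0.1334]
tool_rot: [0.0, 0.998, 0.069, 0.001]
force: [-0.5, -0.2, -2.6]
finger_gap: 0.0199
```

```bash
python3 - <<'E'
from h import *
rel(slot(4,.118),8.04)
im=snap('wrist','w26.png'); cv2.imwrite('pics/w26z.png',cv2.resize(im[60:360,130:370,::-1],None,fx=2.5,fy=2,interpolation=cv2.INTER_CUBIC))
E
```

```text
t 39.35 pos [ 0.6046 -0.1442  0.1334] yaw 7.94 tilt [ 0.0013 -0.0002] F [-0.5 -0.2 -2.6] gap 0.0199 j7 0.42
tool shift mm [-2.  -2.2 15.4]
turn needed -0.1
shift after turn mm [-2.  -2.2 15.4]
```

View pics/w26z.png

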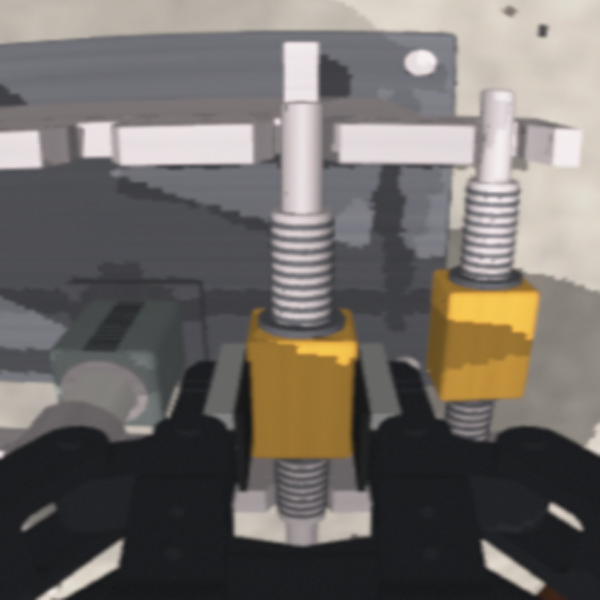

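move_arm --pt "-0.0015 -0.002 0.005 -0.1" --pt "0 0 0.005 0" --pt "0 0 0.005 0" --pt "0 0 0.003 0" --pt "0 0 0 0"

```text
time: 39.9
tool_pos: [0.6024, -0.1422, 0.1141]
tool_rot: [-0.0, 0.998, 0.07, -0.0]
force: [1.2, 0.3, -2.8]
finger_gap: 0.0201
```

```bash
python3 - <<'E'
from h import *
rel(slot(4,.111),8.04)
E
```

```text
t 39.90 pos [ 0.6024 -0.1422  0.1141] yaw 8.05 tilt [-0.0001  0.0001] F [ 1.2  0.3 -2.8] gap 0.0201 j7 0.43
tool shift mm [-0.   0.1  3.1]
turn needed 0.01
shift after turn mm [-0.   0.1  3.1]
```

move_arm --pt "0.0004 0 0.0015 0" --pt "0 0 0.0015 0" --pt "0 0 0 0"

```text
time: 40.2
tool_pos: [0.6025, -0.1423, 0.1114]
tool_rot: [-0.0, 0.998, 0.07, -0.0]
force: [0.1, 0.2, -1.8]
finger_gap: 0.0202
```

move_arm --pt "0 0 0.0015 0" --pt "0 0 0 0"

```text
time: 40.4
tool_pos: [0.6026, -0.1423, 0.11]
tool_rot: [0.0, 0.998, 0.07, -0.0]
force: [-0.1, -0.7, -1.6]
finger_gap: 0.0199
```

move_arm --pt "0 0 0.0015 0" --pt "0 0 0 0"

```text
time: 40.6
tool_pos: [0.6029, -0.1423, 0.1091]
tool_rot: [0.0, 0.998, 0.07, 0.0]
force: [-0.2, 1.1, 2.3]
finger_gap: 0.0204
```

move_arm --pt "0 0 0.001 0" --pt "0 0 0 0"

```text
time: 40.8
tool_pos: [0.6031, -0.1423, 0.1089]
tool_rot: [0.0, 0.998, 0.07, 0.001]
force: [-2.7, 0.4, 7.4]
finger_gap: 0.0197
```

move_arm --pt "0 0 0 0" --pt "0 0 0 0" --pt "0 0 0 0" --claw 0.028

```text
time: 41.1
tool_pos: [0.6025, -0.1423, 0.1074]
tool_rot: [-0.0, 0.998, 0.07, -0.0]
force: [-0.1, -1.0, 0.1]
finger_gap: 0.028
```

move_arm --pt "0 0 -0.01 0" --pt "0 0 -0.02 0" --pt "0 0 -0.03 0" --pt "0 -0.02 -0.03 0" --pt "0 -0.03 0 0" --pt "0 -0.03 0 0" --pt "0 0 0 0" --pt "0 0 0 0"

```text
time: 41.9
tool_pos: [0.5916, -0.0621, 0.1983]
tool_rot: [-0.0, 0.997, 0.071, 0.0]
force: [0.5, -0.5, -0.8]
finger_gap: 0.0278
```

```bash
python3 - <<'E'
from h import *
rel([.43,.10,.14],-14)
im=snap('wrist','w27.png'); cv2.imwrite('pics/w27z.png',cv2.resize(im[130:360,130:390,::-1],None,fx=3,fy=2.6,interpolation=cv2.INTER_CUBIC))
im=snap('side','s27.png'); cv2.imwrite('pics/s27z.png',cv2.resize(im[180:250,270:350,::-1],None,fx=8,fy=8,interpolation=cv2.INTER_CUBIC))
E
```

```text
t 41.90 pos [ 0.5916 -0.0621  0.1983] yaw 8.16 tilt [0.0007 0.0001] F [ 0.5 -0.5 -0.8] gap 0.0278 j7 0.27
tool shift mm [-137.  -183.4   58.2]
turn needed 22.16
shift after turn mm [-196.  -118.2   58.3]
```

View pics/w27z.png

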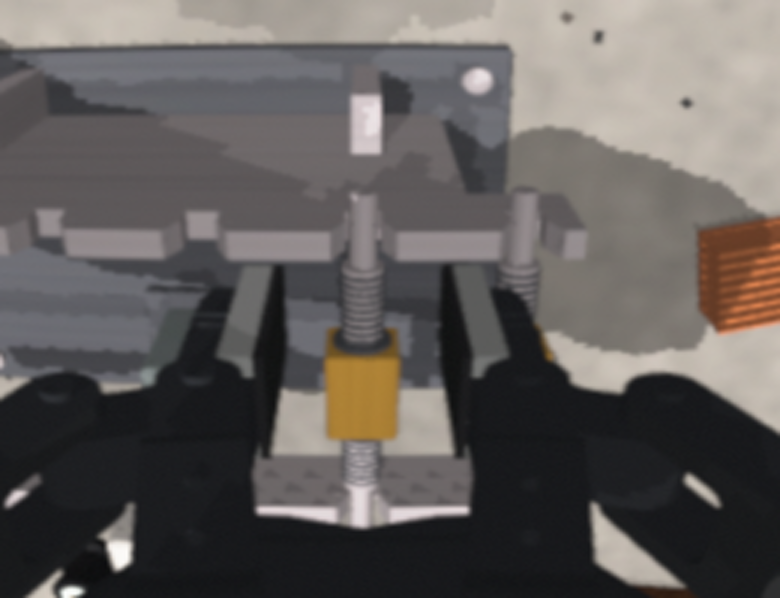

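View pics/s27z.png

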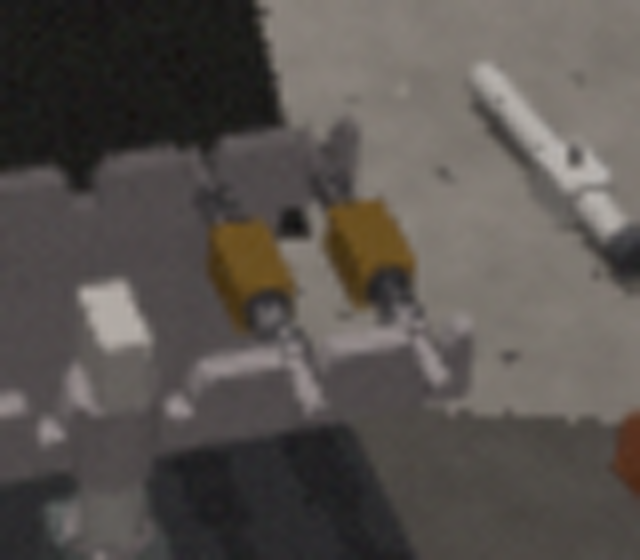

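move_arm --pt "0 0 0 7.4" --pt "0 0 0 7.4" --pt "0 0 0 7.4" --pt "-0.035 -0.02 0 0" --pt "-0.035 -0.02 0 0" --pt "-0.035 -0.02 0.01 0" --pt "-0.035 -0.02 0.02 0" --pt "-0.035 -0.02 0.02 0" --pt "-0.021 -0.018 0.008 0" --pt "0 0 0 0" --pt "0 0 0 0" --pt "0 0 0 0" --claw 0.045

```text
time: 43.2
tool_pos: [0.4319, 0.098, 0.1402]
tool_rot: [-0.0, 0.992, -0.125, 0.001]
force: [0.1, 0.1, 0.2]
finger_gap: 0.0452
```

```bash
python3 - <<'E'
from h import *
pick(.020,[.428,.1426],'w28.png')
E
```

```text
W mid [0.4276 0.1426] yaw 75.9 len 0.150 nut off mm [0.2 0.1] px [235. 133.]
t 43.25 pos [0.4318 0.098  0.1402] yaw -14.33 tilt [ 0.0015 -0.0001] F [-0.9 -0.  -0.4] gap 0.0450 j7 -0.49
tool shift mm [-15.3 -42.1 120.1]
turn needed -0.18
shift after turn mm [-15.  -42.2 120.2]
```

View pics/w28.png

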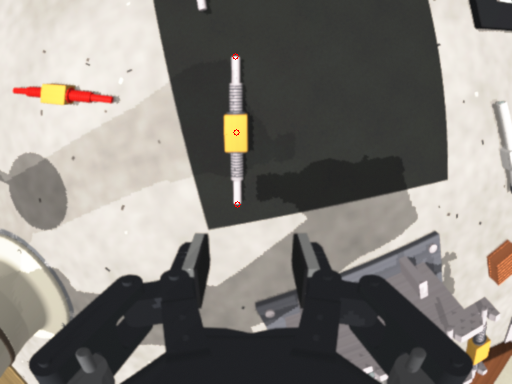

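move_arm --pt "-0.015 -0.042 0.01 -0.18" --pt "0 0 0.03 0" --pt "0 0 0.03 0" --pt "0 0 0.03 0" --pt "0 0 0.015 0" --pt "0 0 0 0" --pt "0 0 0 0" --pt "0 0 0 0"

```text
time: 44.05
tool_pos: [0.4275, 0.1437, 0.0257]
tool_rot: [-0.0, 0.992, -0.122, 0.001]
force: [0.1, -0.4, -0.2]
finger_gap: 0.0454
```

```bash
python3 - <<'E'
from h import *
pick(-.011,[.428,.1426],'w29.png')
E
```

```text
W mid [0.4276 0.1432] yaw 75.9 len 0.149 nut off mm [ 0.5 -0.3] px [253. 225.]
t 44.10 pos [0.4274 0.1439 0.0258] yaw -14.03 tilt [0.0023 0.0009] F [-0.9  0.6  0.8] gap 0.0450 j7 -0.56
tool shift mm [ 0.2  0.6 36.8]
turn needed 0.05
shift after turn mm [ 0.3  0.6 36.8]
```

move_arm --pt "0 0.0005 0.012 0" --pt "0 0 0.01 0" --pt "0 0 0.008 0" --pt "0 0 0.004 0" --pt "0 0 0.002 0" --pt "0 0 0 0" --pt "0 0 0 0"

```text
time: 44.8
tool_pos: [0.4261, 0.1433, -0.0113]
tool_rot: [-0.0, 0.993, -0.122, 0.0]
force: [-0.1, -0.5, 0.0]
finger_gap: 0.0449
```

move_arm --pt "0 0 0 0" --pt "0 0 0 0" --pt "0 0 0 0" --pt "0 0 0 0" --pt "0 0 0 0" --pt "0 0 0 0" --claw 0.0 --force 70

```text
time: 45.4
tool_pos: [0.4271, 0.1434, -0.0106]
tool_rot: [-0.0, 0.993, -0.122, 0.001]
force: [-0.3, -1.0, 5.5]
finger_gap: 0.02
```

```bash
python3 - <<'E'
from h import *
rel(slot(1,.175),8.04)
E
```

```text
t 45.40 pos [ 0.4271  0.1434 -0.0106] yaw -14.00 tilt [0.002  0.0006] F [-0.3 -1.   5.5] gap 0.0200 j7 -0.54
tool shift mm [ 111.6  286.4 -185.7]
turn needed -22.04
shift after turn mm [  -4.4  307.4 -185.6]
```

move_arm --pt "0 0 -0.01 0" --pt "0 0 -0.03 0" --pt "0 0 -0.04 0" --pt "0 0 -0.04 -5.5" --pt "0 0 -0.04 -5.5" --pt "0 0 -0.025 -5.5" --pt "0 0 0 -5.5" --pt "0 0 0 0" --pt "0 0 0 0"

```text
time: 46.3
tool_pos: [0.4249, 0.1429, 0.1733]
tool_rot: [0.0, 0.998, 0.069, -0.001]
force: [0.5, 0.3, -2.5]
finger_gap: 0.0204
```

move_arm --pt "0 0.02 0 0" --pt "0 0.035 0 0" --pt "0 0.04 0 0" --pt "0 0.04 0 0" --pt "0 0.04 0 0" --pt "0 0.04 0 0" --pt "-0.002 0.04 0 0" --pt "-0.002 0.035 0 0" --pt "0 0.015 0 0" --pt "0 0 0 0" --pt "0 0 0 0" --pt "0 0 0 0"

```text
time: 47.5
tool_pos: [0.4639, -0.1577, 0.1729]
tool_rot: [-0.001, 0.998, 0.07, -0.001]
force: [-0.6, 0.5, -2.7]
finger_gap: 0.0202
```

```bash
python3 - <<'E'
from h import *
rel(slot(1,.135),8.04)
snap('wrist','w30.png')
overlay('w30.png','w30o.png',(95,300,170,455),2.8,df=F1-F0)
E
```

```text
t 47.50 pos [ 0.4639 -0.1577  0.1729] yaw 8.08 tilt [-0.0017  0.001 ] F [-0.6  0.5 -2.7] gap 0.0202 j7 0.50
tool shift mm [ 1.3  4.1 37.9]
turn needed 0.04
shift after turn mm [ 1.2  4.1 37.9]
```

View pics/w30o.png

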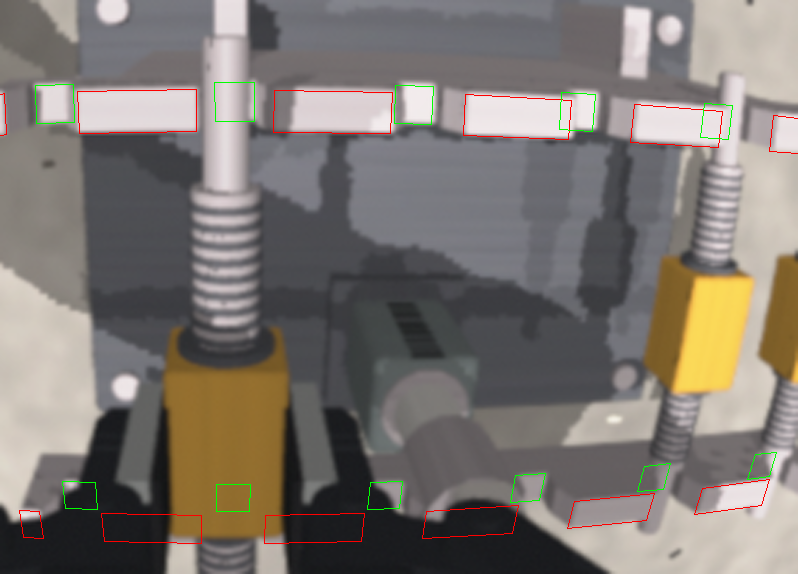

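move_arm --pt "0.001 0.002 0 0" --pt "0 0 0.02 0" --pt "0 0 0.012 0" --pt "0 0 0.006 0" --pt "0 0 0 0" --pt "0 0 0 0" --pt "0 0 0 0"

```text
time: 48.25
tool_pos: [0.4663, -0.1613, 0.1362]
tool_rot: [0.0, 0.998, 0.07, 0.001]
force: [-0.1, 0.5, -1.5]
finger_gap: 0.0202
```

```bash
python3 - <<'E'
from h import *
rel(slot(1,.115),8.04)
im=snap('wrist','w31.png'); cv2.imwrite('pics/w31z.png',cv2.resize(im[60:360,130:370,::-1],None,fx=2.5,fy=2,interpolation=cv2.INTER_CUBIC))
E
```

```text
t 48.25 pos [ 0.4663 -0.1613  0.1362] yaw 8.01 tilt [ 0.0011 -0.0002] F [-0.1  0.5 -1.5] gap 0.0202 j7 0.53
tool shift mm [-0.6  0.2 21.2]
turn needed -0.03
shift after turn mm [-0.6  0.2 21.2]
```

View pics/w31z.png

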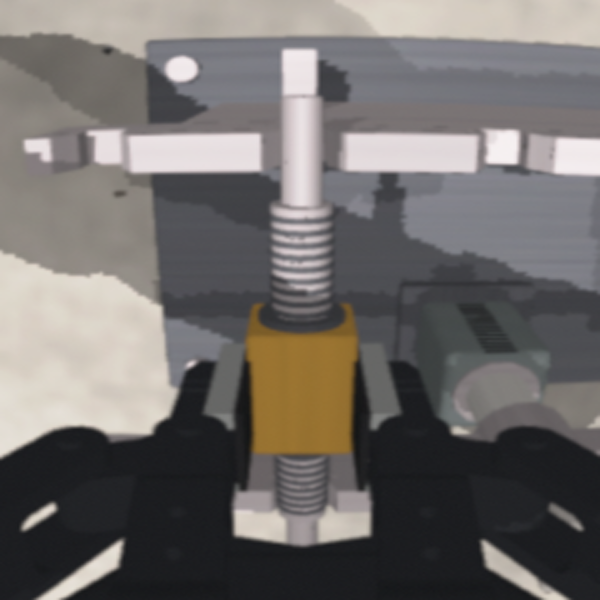

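Mouth spans 262–343 (centre 302), journal centre 302: aligned. Descend.

move_arm --pt "0 0 0.007 0" --pt "0 0 0.006 0" --pt "0 0 0.005 0" --pt "0 0 0.003 0" --pt "0 0 0 0"

```text
time: 48.8
tool_pos: [0.4658, -0.1611, 0.1141]
tool_rot: [-0.0, 0.998, 0.07, -0.0]
force: [1.4, 0.1, -3.8]
finger_gap: 0.0201
```

```bash
python3 - <<'E'
from h import *
rel(slot(1,.109),8.04)
E
```

```text
t 48.80 pos [ 0.4658 -0.1611  0.1141] yaw 8.02 tilt [-0.0003  0.    ] F [ 1.4  0.1 -3.8] gap 0.0201 j7 0.54
tool shift mm [-0.2  0.5  5.1]
turn needed -0.02
shift after turn mm [-0.2  0.5  5.1]
```

move_arm --pt "0.0003 0 0.002 0" --pt "0 0 0.0015 0" --pt "0 0 0 0"

```text
time: 49.1
tool_pos: [0.4659, -0.1611, 0.111]
tool_rot: [-0.0, 0.998, 0.07, -0.0]
force: [-0.1, 0.5, -2.4]
finger_gap: 0.0203
```

move_arm --pt "0 0 0.0015 0" --pt "0 0 0 0"

```text
time: 49.3
tool_pos: [0.466, -0.1612, 0.1097]
tool_rot: [0.0, 0.998, 0.07, 0.0]
force: [0.4, -0.9, -0.3]
finger_gap: 0.0202
```

move_arm --pt "0 0 0.001 0" --pt "0 0 0 0"

```text
time: 49.5
tool_pos: [0.4661, -0.1612, 0.1092]
tool_rot: [-0.0, 0.998, 0.07, 0.0]
force: [-3.2, 1.4, 3.8]
finger_gap: 0.02
```

move_arm --pt "0 0 0.001 0" --pt "0 0 0 0"

```text
time: 49.7
tool_pos: [0.4661, -0.1613, 0.109]
tool_rot: [-0.0, 0.998, 0.07, 0.0]
force: [-4.6, 1.5, 12.5]
finger_gap: 0.0202
```

move_arm --pt "0 0 0 0" --pt "0 0 0 0" --pt "0 0 0 0" --claw 0.028

```text
time: 50.0
tool_pos: [0.4662, -0.1611, 0.1076]
tool_rot: [0.0, 0.998, 0.07, 0.0]
force: [0.8, 0.0, -0.6]
finger_gap: 0.028
```

move_arm --pt "0 0 -0.01 0" --pt "0 0 -0.02 0" --pt "0 0 -0.03 0" --pt "0 -0.02 -0.03 0" --pt "0 -0.03 0 0" --pt "0 -0.03 0 0" --pt "0 0 0 0" --pt "0 0 0 0"

```text
time: 50.8
tool_pos: [0.4551, -0.0815, 0.1982]
tool_rot: [0.0, 0.997, 0.071, 0.0]
force: [0.0, -0.2, -1.2]
finger_gap: 0.0281
```

```bash
python3 - <<'E'
from h import *
rel([.435,.30,.15],-5.1)
im=snap('wrist','w32.png'); cv2.imwrite('pics/w32z.png',cv2.resize(im[130:360,130:390,::-1],None,fx=3,fy=2.6,interpolation=cv2.INTER_CUBIC))
im=snap('side','s32.png'); cv2.imwrite('pics/s32z.png',cv2.resize(im[180:260,230:330,::-1],None,fx=7,fy=7,interpolation=cv2.INTER_CUBIC))
E
```

```text
t 50.80 pos [ 0.4551 -0.0815  0.1982] yaw 8.12 tilt [ 0.0008 -0.0001] F [ 0.  -0.2 -1.2] gap 0.0281 j7 0.31
tool shift mm [  34.  -380.5   48.2]
turn needed 13.22
shift after turn mm [ -53.9 -378.2   48.2]
```

View pics/w32z.png

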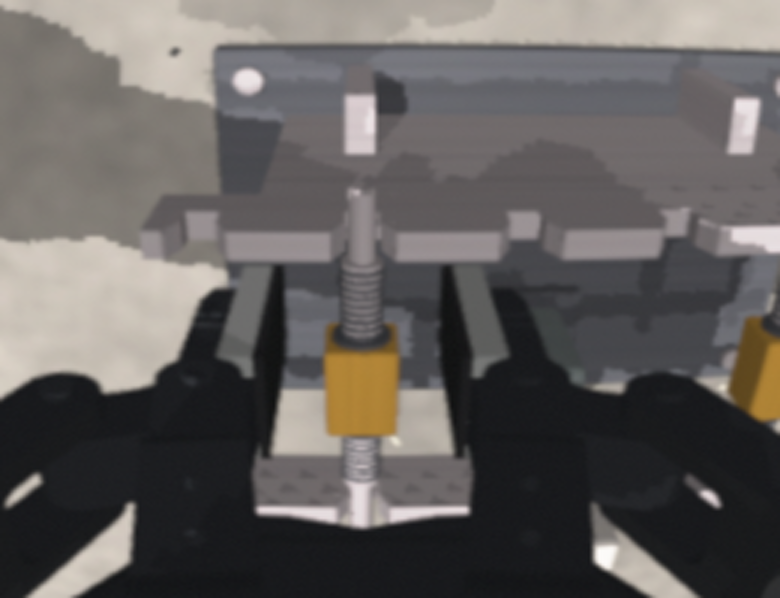

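View pics/s32z.png

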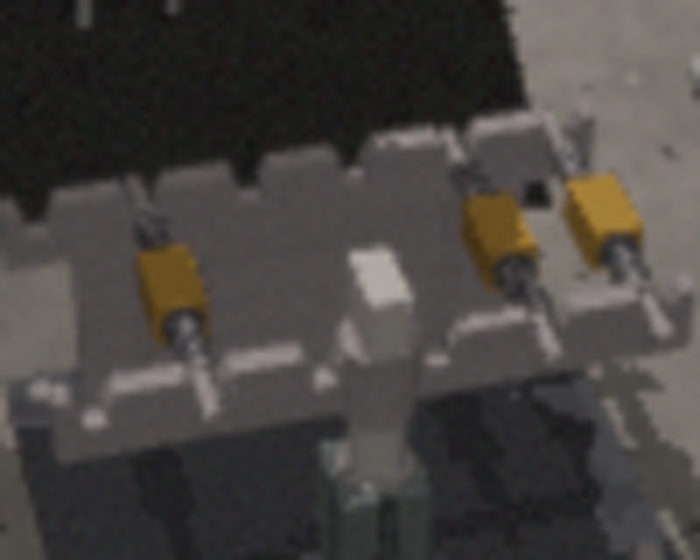

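View pics/s32.png

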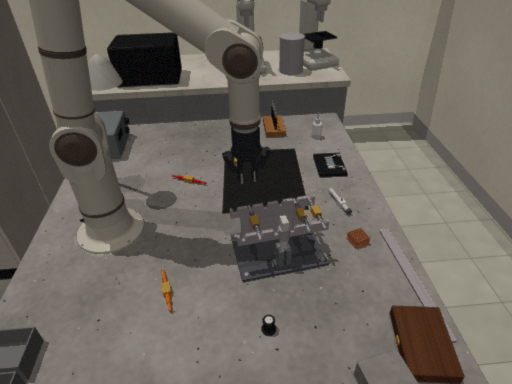

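move_arm --pt "0 0 0 6.6" --pt "0 0 0 6.6" --pt "-0.006 -0.04 0 0" --pt "-0.006 -0.042 0 0" --pt "-0.006 -0.042 0 0" --pt "-0.006 -0.042 0 0" --pt "-0.006 -0.042 0 0" --pt "-0.006 -0.042 0.01 0" --pt "-0.006 -0.042 0.01 0" --pt "-0.006 -0.042 0.01 0" --pt "-0.006 -0.042 0.018 0" --pt "0 0 0 0" --claw 0.045

```text
time: 52.1
tool_pos: [0.4329, 0.3027, 0.1473]
tool_rot: [-0.0, 0.999, -0.042, -0.002]
force: [-0.6, 0.5, -0.6]
finger_gap: 0.045
```

move_arm --pt "0 0 0 0" --pt "0 0 0 0"

```text
time: 52.3
tool_pos: [0.4361, 0.2954, 0.1496]
tool_rot: [0.001, 0.999, -0.047, 0.0]
force: [-0.7, -1.0, -0.0]
finger_gap: 0.0446
```

```bash
python3 - <<'E'
from h import *
pick(.020,[.435,.344],'w33.png')
E
```

```text
W mid [0.4333 0.3438] yaw 84.9 len 0.151 nut off mm [ 0.1 -0.3] px [244. 126.]
t 52.35 pos [0.4363 0.2954 0.1499] yaw -5.38 tilt [ 0.0006 -0.0007] F [-0.6 -0.6  0. ] gap 0.0450 j7 -0.74
tool shift mm [ -7.6 -48.  129.9]
turn needed -0.32
shift after turn mm [ -7.3 -47.9 129.9]
```

View pics/w33.png

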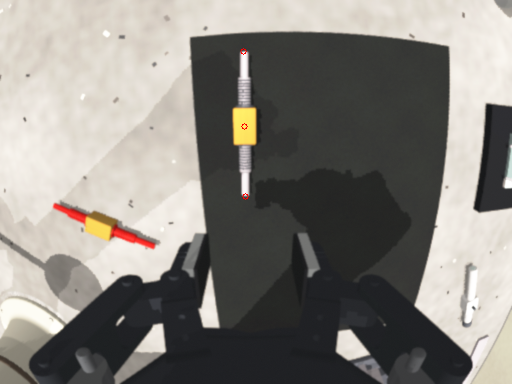

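The last screw is the only one left on the mat (nut at 244,126). Going to it.

move_arm --pt "-0.007 -0.046 0.01 -0.32" --pt "0 0 0.03 0" --pt "0 0 0.03 0" --pt "0 0 0.03 0" --pt "0 0 0.025 0" --pt "0 0 0 0" --pt "0 0 0 0" --pt "0 0 0 0"

```text
time: 53.15
tool_pos: [0.4339, 0.3442, 0.0265]
tool_rot: [-0.001, 0.999, -0.043, 0.001]
force: [-0.4, 0.6, 0.6]
finger_gap: 0.0446
```

```bash
python3 - <<'E'
from h import *
pick(-.011,[.435,.344],'w34.png')
E
```

```text
W mid [0.4317 0.3401] yaw 83.5 len 0.158 nut off mm [ 4.9 -1.5] px [252. 224.]
t 53.20 pos [0.4338 0.3444 0.0265] yaw -4.92 tilt [0.0026 0.002 ] F [0.3 0.9 0.1] gap 0.0449 j7 -0.82
tool shift mm [-1.8  4.6 37.5]
turn needed 1.62
shift after turn mm [-1.6  4.5 37.5]
```

move_arm --pt "-0.0005 0.0005 0.012 0" --pt "0 0 0.01 0" --pt "0 0 0.008 0" --pt "0 0 0.005 0" --pt "0 0 0.002 0" --pt "0 0 0 0" --pt "0 0 0 0"

```text
time: 53.9
tool_pos: [0.4318, 0.3436, -0.0123]
tool_rot: [-0.0, 0.999, -0.042, 0.0]
force: [0.5, 0.4, 0.0]
finger_gap: 0.0451
```

move_arm --pt "0 0 0 0" --pt "0 0 0 0" --pt "0 0 0 0" --pt "0 0 0 0" --pt "0 0 0 0" --pt "0 0 0 0" --claw 0.0 --force 70

```text
time: 54.5
tool_pos: [0.4326, 0.3438, -0.0116]
tool_rot: [-0.0, 0.999, -0.043, 0.001]
force: [1.2, -1.2, 6.4]
finger_gap: 0.0203
```

```bash
python3 - <<'E'
from h import *
rel(slot(0,.175),8.04); snap('wrist','w35.png')
E
```

```text
t 54.50 pos [ 0.4326  0.3438 -0.0116] yaw -4.88 tilt [0.0014 0.0009] F [ 1.2 -1.2  6.4] gap 0.0203 j7 -0.82
tool shift mm [  31.4  510.8 -187.1]
turn needed -12.92
shift after turn mm [ -83.9  505.  -186.6]
```

View pics/w35.png

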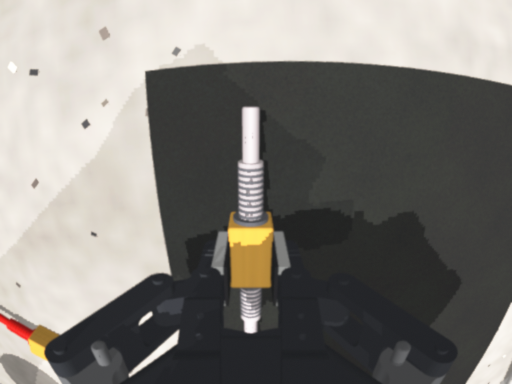

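move_arm --pt "0 0 -0.01 0" --pt "0 0 -0.03 0" --pt "0 0 -0.04 0" --pt "0 0 -0.04 0" --pt "0 0 -0.04 -6.5" --pt "0 0 -0.027 -6.4" --pt "0 0 0 0" --pt "0 0 0 0"

```text
time: 55.35
tool_pos: [0.4314, 0.3432, 0.1748]
tool_rot: [-0.0, 0.998, 0.069, 0.0]
force: [-1.2, -0.5, -2.5]
finger_gap: 0.0202
```

move_arm --pt "0 0.02 0 0" --pt "0 0.035 0 0" --pt "0 0.04 0 0" --pt "0 0.04 0 0" --pt "-0.005 0.04 0 0" --pt "-0.01 0.04 0 0" --pt "-0.01 0.04 0 0" --pt "-0.01 0.04 0 0" --pt "-0.01 0.04 0 0" --pt "-0.01 0.04 0 0" --pt "0 0 0 0" --pt "0 0 0 0"

```text
time: 56.55
tool_pos: [0.4279, -0.0364, 0.173]
tool_rot: [-0.0, 0.998, 0.068, -0.002]
force: [-0.3, 0.4, -2.4]
finger_gap: 0.0205
```

```bash
python3 - <<'E'
from h import *
rel(slot(0,.175),8.04)
E
```

```text
t 56.55 pos [ 0.4279 -0.0364  0.173 ] yaw 7.79 tilt [-0.0036  0.    ] F [-0.3  0.4 -2.4] gap 0.0205 j7 0.19
tool shift mm [-25.5 129.3  -1.9]
turn needed -0.25
shift after turn mm [-26.1 129.2  -2. ]
```

move_arm --pt "-0.008 0.03 0 -0.2" --pt "-0.008 0.035 0 0" --pt "-0.008 0.035 0 0" --pt "-0.002 0.027 0 0" --pt "0 0 0 0" --pt "0 0 0 0" --pt "0 0 0 0" --pt "0 0 0 0"

```text
time: 57.35
tool_pos: [0.422, -0.1632, 0.1742]
tool_rot: [-0.0, 0.997, 0.073, -0.0]
force: [-0.2, -0.4, -2.2]
finger_gap: 0.0204
```

```bash
python3 - <<'E'
from h import *
rel(slot(0,.135),8.04)
snap('wrist','w36.png')
overlay('w36.png','w36o.png',(95,300,200,485),2.8,df=F1-F0)
E
```

```text
t 57.35 pos [ 0.422  -0.1632  0.1742] yaw 8.38 tilt [-0.001   0.0007] F [-0.2 -0.4 -2.2] gap 0.0204 j7 0.52
tool shift mm [-2.5  4.5 39.2]
turn needed 0.34
shift after turn mm [-2.5  4.5 39.2]
```

View pics/w36o.png

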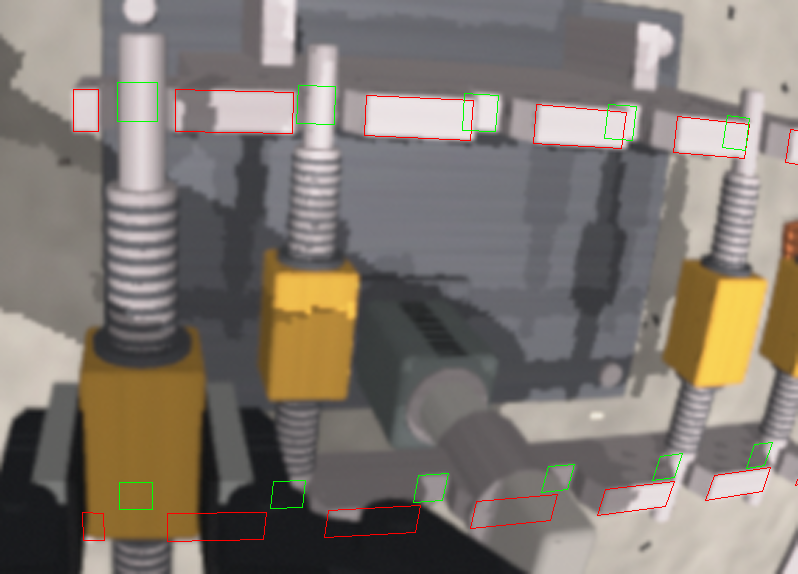

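move_arm --pt "-0.0018 0.0025 0 0.3" --pt "0 0 0.02 0" --pt "0 0 0.012 0" --pt "0 0 0.006 0" --pt "0 0 0 0" --pt "0 0 0 0" --pt "0 0 0 0"

```text
time: 58.1
tool_pos: [0.4211, -0.1679, 0.1371]
tool_rot: [0.0, 0.998, 0.069, 0.0]
force: [0.2, -0.6, -1.0]
finger_gap: 0.0202
```

```bash
python3 - <<'E'
from h import *
rel(slot(0,.115),8.04)
im=snap('wrist','w37.png'); cv2.imwrite('pics/w37z.png',cv2.resize(im[60:360,130:370,::-1],None,fx=2.5,fy=2,interpolation=cv2.INTER_CUBIC))
E
```

```text
t 58.10 pos [ 0.4211 -0.1679  0.1371] yaw 7.93 tilt [ 0.0009 -0.0002] F [ 0.2 -0.6 -1. ] gap 0.0202 j7 0.54
tool shift mm [-1.  -0.  22.1]
turn needed -0.11
shift after turn mm [-0.9 -0.  22.1]
```

View pics/w37z.png

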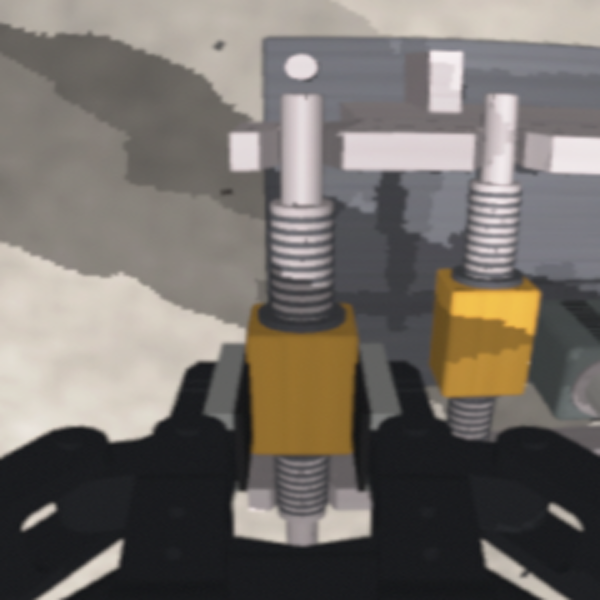

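move_arm --pt "-0.0003 0 0.007 -0.1" --pt "0 0 0.006 0" --pt "0 0 0.005 0" --pt "0 0 0.004 0" --pt "0 0 0 0"

```text
time: 58.65
tool_pos: [0.4201, -0.1677, 0.114]
tool_rot: [-0.0, 0.998, 0.07, -0.0]
force: [0.2, 1.5, -1.7]
finger_gap: 0.0203
```

move_arm --pt "0 0 0.002 0" --pt "0 0 0.0015 0" --pt "0 0 0 0"

```text
time: 58.95
tool_pos: [0.4204, -0.1678, 0.111]
tool_rot: [0.0, 0.998, 0.07, 0.0]
force: [1.3, -0.3, -2.0]
finger_gap: 0.0205
```

```bash
python3 - <<'E'
from h import *
rel(slot(0,.108),8.04)
E
```

```text
t 58.95 pos [ 0.4204 -0.1678  0.111 ] yaw 8.04 tilt [ 0.0001 -0.    ] F [ 1.3 -0.3 -2. ] gap 0.0205 j7 0.56
tool shift mm [-0.3  0.2  3. ]
turn needed 0.0
shift after turn mm [-0.3  0.2  3. ]
```

move_arm --pt "0.0002 0 0.0015 0" --pt "0 0 0.001 0" --pt "0 0 0 0"

```text
time: 59.25
tool_pos: [0.4205, -0.1677, 0.1086]
tool_rot: [-0.0, 0.998, 0.07, -0.0]
force: [-0.5, 0.4, 0.0]
finger_gap: 0.0201
```

move_arm --pt "0 0 0.001 0" --pt "0 0 0 0"

```text
time: 59.45
tool_pos: [0.4204, -0.1678, 0.108]
tool_rot: [-0.0, 0.998, 0.07, -0.0]
force: [-2.6, 0.8, 4.6]
finger_gap: 0.0201
```

move_arm --pt "0 0 0.0005 0" --pt "0 0 0 0"

```text
time: 59.65
tool_pos: [0.4204, -0.1678, 0.1078]
tool_rot: [-0.0, 0.998, 0.07, -0.0]
force: [-3.1, 1.2, 7.8]
finger_gap: 0.0201
```

Seated at the predicted height. Release, back off upward and away, and inspect everything.

move_arm --pt "0 0 0 0" --pt "0 0 0 0" --pt "0 0 0 0" --claw 0.028

```text
time: 59.95
tool_pos: [0.4207, -0.1678, 0.1071]
tool_rot: [0.0, 0.998, 0.07, 0.0]
force: [-0.1, -0.8, 1.2]
finger_gap: 0.028
```

move_arm --pt "0 0 -0.01 0" --pt "0 0 -0.02 0" --pt "0 0 -0.03 0" --pt "0 -0.02 -0.03 0" --pt "0.02 -0.03 -0.02 0" --pt "0.03 -0.03 0 0" --pt "0.03 0 0 0" --pt "0.03 0 0 0" --pt "0 0 0 0" --pt "0 0 0 0"

```text
time: 60.95
tool_pos: [0.5181, -0.0732, 0.2172]
tool_rot: [0.0, 0.998, 0.07, -0.0]
force: [0.1, -0.6, -0.4]
finger_gap: 0.0278
```

```bash
python3 - <<'E'
from h import *
rel(None)
snap('wrist','w38.png')
im=snap('side','s38.png'); cv2.imwrite('pics/s38z.png',cv2.resize(im[185:260,225:335,::-1],None,fx=7,fy=7,interpolation=cv2.INTER_CUBIC))
E
```

```text
t 60.95 pos [ 0.5181 -0.0732  0.2172] yaw 8.05 tilt [-0.0009 -0.0004] F [ 0.1 -0.6 -0.4] gap 0.0278 j7 0.28
```

View pics/w38.png

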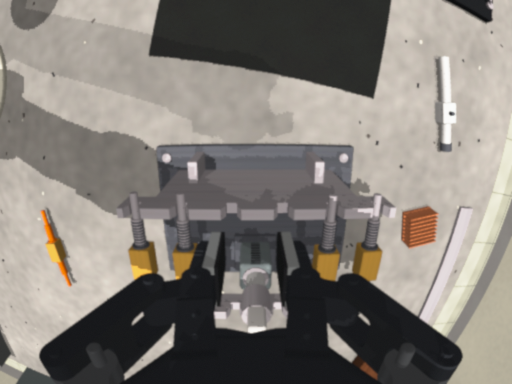

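View pics/s38z.png

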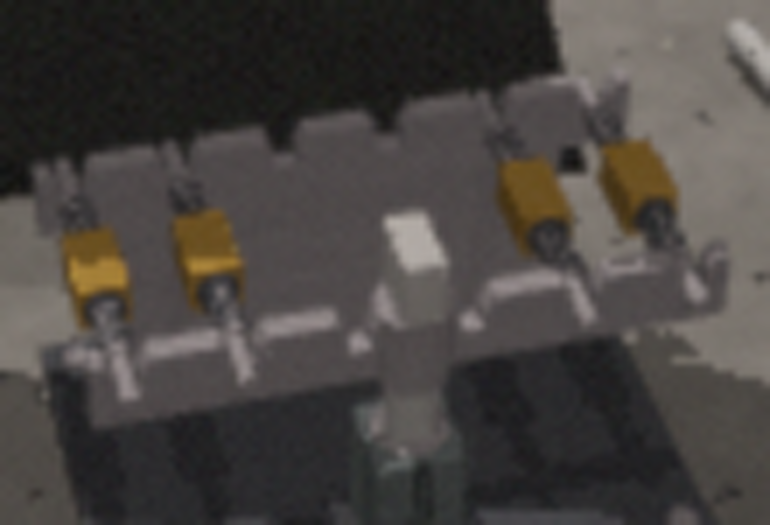

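move_arm --pt "-0.01 -0.04 0 0" --pt "-0.01 -0.04 0 0" --pt "0 -0.04 0 0" --pt "0 -0.04 0 0" --pt "0 -0.04 0 0" --pt "0 -0.04 0 0" --pt "0 -0.04 0 0" --pt "0 -0.04 0 0" --pt "0 -0.02 0 0" --pt "0 0 0 0" --pt "0 0 0 0"

```text
time: 62.15
tool_pos: [0.4505, 0.2597, 0.2172]
tool_rot: [0.0, 0.998, 0.07, -0.0]
force: [0.4, -0.6, 0.5]
finger_gap: 0.028
```

```bash
python3 - <<'E'
from h import *
rel(None)
im=snap('top','t39.png'); cv2.imwrite('pics/t39z.png',cv2.resize(im[115:245,280:385,::-1],None,fx=5.5,fy=4.6,interpolation=cv2.INTER_CUBIC))
s=snap('side','s39.png'); 
big=cv2.resize(s[185:260,225:335,::-1],None,fx=7,fy=7,interpolation=cv2.INTER_CUBIC)
def dot(X,c):
    p=((proj(CS,X)[0]-[225,185]+.5)*7-.5).round().astype(int); cv2.circle(big,tuple(int(v) for v in p),3,c,1)
for i in (0,1,4,5):
    A=F0+SL[i]*UU+[0,0,.004]; B=G0+[0,0,.032+.004]+SL[i]*UU
    d=(A-B)/.116; M=(A+B)/2
    for t in (-.074,-.058,-.048,-.018,.018,.048,.058): dot(M+t*d,(0,0,255))
    for a in (-.011,.011):
      for b in (-.018,.018): dot(M+a*UU+b*d+[0,0,.011],(0,255,0))
cv2.imwrite('pics/s39o.png',big)
E
```

```text
t 62.15 pos [0.4505 0.2597 0.2172] yaw 8.03 tilt [-0.0001 -0.0009] F [ 0.4 -0.6  0.5] gap 0.0280 j7 -0.44
```

View pics/s39o.png

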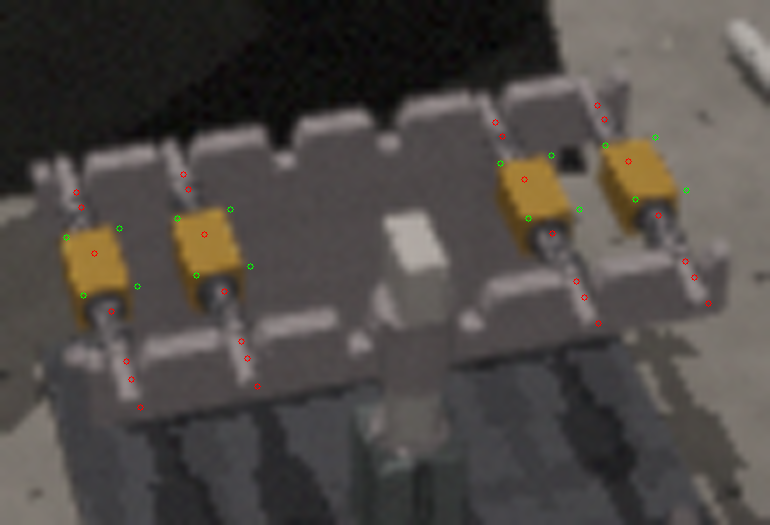

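View pics/t39z.png

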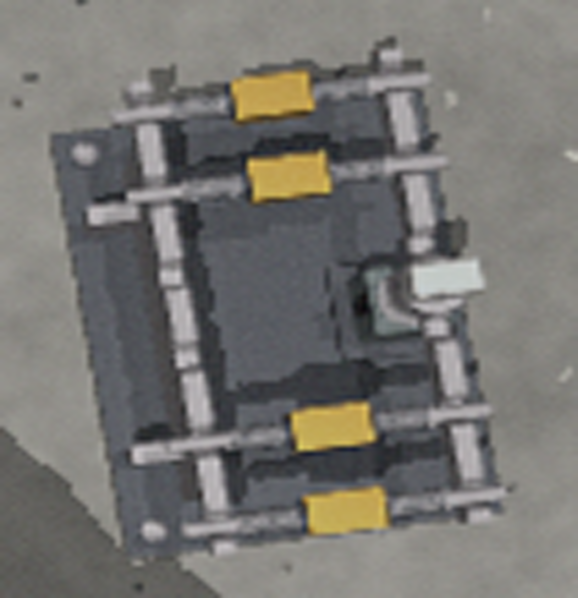

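View pics/t39.png

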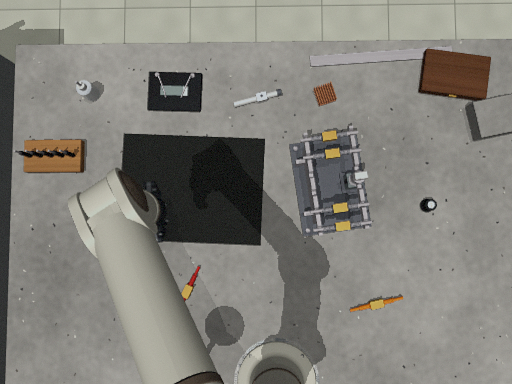

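```bash
python3 - <<'E'
from bench import manip
print(manip.sign_off()); print(manip.sense()['time'])
E
```

```text
the job is handed in; nothing more can be done
None
the job is handed in; nothing more can be done
```

The rest was unlocked, levelled and locked, and all four screws found on the mat are lying in the two rests. I handed the job in at about 62 s; no verdict was reported.

**Levelling:** I twisted the knob about 45° counter-clockwise, raised the rest to the 28 mm notch and locked it. Touching the tooth tops with closed fingers showed it about 2.2 mm low. I then unlocked it again, moved up to the 32 mm notch and relocked; a second touch showed it about 1.5 mm high.

**Loading:** The screws went into the slots at +115, +69, -69 and -115 mm. Each settled against the slot floors with a force rise of 7 to 13 N. The last three settled at the height expected from the first; the first stopped about 2–4 mm higher than the cameras predicted.

**Last checks:**
- **Screws:** the top and side pictures show all four lying across both bars, one to a slot pair, with nut heights within about 1 mm of fully home. In the side view everything sits about 1 pixel (3 mm) to one side of my prediction. That fits a 2 mm offset between the cameras and the arm that I had already corrected for.
- **Lock:** the bar's angle in the top picture matches the as-found locked angle within about 0.01 rad.
- **Bystanders and mat:** the heat sink, light guide, lamp socket and the red and orange look-alikes are where they were. The mat is empty and the arm is clear of everything.

**Disagreements:**
- **Level estimates:** the camera estimates of the lift needed ranged from 29.7 to 31.2 mm, so I relied on the touch result of about 30.2 mm.
- **Finger length:** the shut fingers end about 20 mm behind the reported TCP, contrary to the description. I set the grip heights by the contact found when touching the teeth.

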